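# Rinse clay filter blocks and load them into the sump

### The job

Lay all the loose clay filter blocks (three to five of them) in the white rinse tray, then open the ball valve until its lever points along the brass mark and let go, so that it runs there for at least three seconds. Then shut the valve fully, lift the tray by its bar to tip all the blocks into the clear chamber behind it, and lower the tray back down flat. Do not disturb the bottle, the jar or the carton.

Things in the scene. Friction and masses are not known exactly. Their poses are not given: they have to be found in the camera images.
- block0: Terracotta-coloured clay filter block, a bar 64 x 30 x 30 mm with small dark bore spots, about 70 g. Origin at its centre, x along its length. One of up to five alike; starts lying flat on the table; may be absent.
- block1: Terracotta-coloured clay filter block, a bar 64 x 30 x 30 mm with small dark bore spots, about 70 g. Origin at its centre, x along its length. One of up to five alike; starts lying flat on the table; may be absent.
- block2: Terracotta-coloured clay filter block, a bar 64 x 30 x 30 mm with small dark bore spots, about 70 g. Origin at its centre, x along its length. One of up to five alike; starts lying flat on the table; may be absent.
- block3: Terracotta-coloured clay filter block, a bar 64 x 30 x 30 mm with small dark bore spots, about 70 g. Origin at its centre, x along its length. One of up to five alike; starts lying flat on the table; may be absent.
- block4: Terracotta-coloured clay filter block, a bar 64 x 30 x 30 mm with small dark bore spots, about 70 g. Origin at its centre, x along its length. One of up to five alike; starts lying flat on the table; may be absent.
- tray_in (a point): Centre of the floor of the white perforated rinse tray above a grey basin; turns with the tray. x points to the hinge and chamber, y along the hinge, z out of the tray. Flat floor 125 (x) by 234 mm (y), 110 mm above the table when down; side walls 44 mm high, end wall (-x) 30 mm, and at +x a ramp that rises 12 mm to the hinge.
- tray_bar (a point): Middle of the round steel lifting bar over the tray's end away from the chamber: 14 mm thick, 110 mm long along y, 66 mm above the tray's floor, 36 mm clear above the end wall. Grip from above; it can turn between the fingers. When down it is 158 mm behind and 54 mm above the hinge axis. Turns with the tray.
- tray_hinge (a point): Middle of the tray's hinge axis (fixed, 122 mm above the table); x points level from the tray to the chamber, y along the hinge axis, z up. Chamber and tray keep their places relative to it.
- rinse_tray (a joint): Tilt of the rinse tray: 0 = down and flat, grows as the bar end is lifted (towards the chamber), 1.48 rad = stop, nearly upright. It falls back down when released. Blocks slide off only on a steep slope (1.2 rad or more is sure).
- chamber_in (a point): Centre of the inner floor of the clear plastic sump chamber, 8 mm above the table; axes as tray_hinge. Inside it measures 168 mm (x) by 240 mm (y); walls 120 mm high, the far (+x) wall 190 mm.
- valve_lever (a joint): Opening of the ball valve: 0 = shut, lever across the grey pipe; grows clockwise seen from above, to 1.57 = fully open, lever in line with the pipe. Stiff: stays where it is left.
- valve_axis (a point): On the vertical turning axis of the valve, at the lever's mid-height, 134 mm above the table. Fixed.
- lever_grip (a point): Gripping point on the black valve lever, 85 mm out from the axis; x points outward along the lever, z up. The lever is 14 mm wide, 18 mm high, its end 104 mm from the axis, its mid-height 134 mm above the table; there is 48 mm or more free below it.
- valve_mark: Flat brass mark under the lever, a tab 24 mm wide that reaches 65 mm out from the valve's axis. Origin on the valve's axis at the height of the table; its x axis points along the tab, the wanted direction of the lever (35 to 60 degrees of opening). Fixed.
- conditioner: White bottle, 64 mm across, 170 mm high; bystander. Origin under its centre.
- food_jar: Amber jar with a black cap, 72 mm across, 90 mm high; bystander. Origin under its centre.
- pump_carton: Cardboard carton 70 x 110 x 60 mm; bystander. Origin under its centre.
Not all that is in view belongs to the job. Leave any blue look-alike of the block0 alone. What is shaped like the block3 but green is not meant.

How it is judged:
By the outcome, as a careful person would: the job done as asked, in the order asked, and still so for the second after the job is handed in, with the robot touching nothing.
Of block0, block1, block2, block3, block4 only 3 to 5 are there at a start; the rules pass over those that are not, and their reading is None.
At some moment in a run one of block0, block1, block2, block3, block4 may be knocked a few centimetres aside while the robot is not near it.
Once in a run the grip may slacken for a moment while it holds something.
It also fails if it takes over 210 s, if anything falls off the work surface, if the arm or the gripper's body presses on something with over 40 N, if the wrist force passes 120 N, or if a joint passes its speed limit or range.

### The arm

A 7-joint arm with a two-finger parallel gripper is mounted at the origin on the work surface. World frame = base frame: x ahead of the robot, y to its left, z up, the work surface at z = 0. Lengths are in m, angles in rad, forces in N, time in s.
With the tool pointing down it reaches from about 0.4 to 0.85 m from the base axis. Payload 10.4 kg.
Tool frame: the origin (TCP) lies at the very end of the fingers, on their centre line; the grasp point (between the pads) lies 19 mm behind it (manip.grip_point_offset is the distance from the TCP to the grasp point, in m); z points along the fingers, y is the line along which they close (so a half turn about z gives the same grasp; the last joint's range is limited). The gripper opens to 85 mm and grips with 20 to 120 N. Pads are 22 mm wide; open, the fingers measure 114 mm over their backs; the gripper's body (76 mm by 85 mm) begins 54 mm behind the grasp point. The pads swing forward as they close: fully open they stand 13 mm farther back than shut.
Start: joints at [-1.37, 0.332, -0.065, 1.46, 0.022, 1.35, -0.088], TCP at [0.139, 0.609, 0.231] pointing down, gripper open.
Joint ranges: [-2.6, 2.6], [-0.5, 2.12], [-1.47, 1.34], [0.16, 2.42], [-1.27, 4.41], [0.06, 2.06], [-2.6, 2.6]. Speed limits (rad/s): [2.22, 2.22, 2.79, 2.79, 3.14, 3.14, 3.14].

### API

Orientations are given as a unit quaternion [x, y, z, w].
In Python, from workcell import manip gives the robot as it stands. The module is installed in compiled form; this text tells all that it offers.
- The arm moves only by the tool step_arm, never from a script. Its argument "moves" is a list of rows, each a list of 7 numbers: the closure, from 0 (fully open) to 1 (shut), then the shift along the world's x, y, z in mm, then the turn, a rotation vector about the world's x, y, z in rad. In form: [[grip, tx, ty, tz, ax, ay, az], ...]. A call has 1 to 10 rows; each row is the pose to reach, as a shift and turn from the pose commanded when the call began; what a row does not reach only later rows make up. A row lasts 1/10 s, in which the tool goes at most 50 mm and 8.59 degrees, less where a joint would pass 70% of its speed; a pose out of reach is approached as far as the arm can. A call with a gripper value outside its range is refused whole. The fingers move at their own pace and stop on an object; "grip_force" is the grip in N (left out, the last holds). Time passes only in rows, so rows that repeat a pose let the fingers close. It gives the time, the measured TCP pose, the force, the opening and the grip force at its end, in the units of the state.
- manip.get_obs(): the state, without advancing time (a new reading comes with each control period).
- manip.camera(name): name is "side" or "top" or "wrist"; returns a dict with "image" (384x512x3 uint8, blue, green, red), "K" (3x3 intrinsics, pixels), "rvec" (rotation vector, rad) and "tvec" (3), from world to camera coordinates, as OpenCV has them; the wrist camera has in their place "mount" (4x4, takes a point from camera to tool coordinates, whose origin is the TCP and whose axes are the flange's). Camera axes: x right, y down, z forward; pixel columns grow to the right and rows downward; lengths in m; the calibration is good to about 2 mm. A picture is of the moment at which its call begins: read the wrist's pose just before it. There is no depth.
- manip.hand_in(): hands the job in; it is judged then, once.
The state is a dict: "clock": time; "joint_pos": joint angles; "joint_velocities": joint speeds; "tau": joint torques, N m; "position": TCP position; "ee_rot": TCP orientation; "ft_force": force on the tool from outside, world axes, zero at the start; "torque": the same for the moment, N m; "grip_width": opening from 0.0 (shut) to 1.0 (fully open); "grasp_force": force on a finger pad.
Only numpy, scipy, OpenCV 4.12 (cv2) and the standard library are available. Lean on these libraries where they do the work, as an engineer would, in place of code of your own. Each camera call takes 0.05 s, during which the arm holds its last target. There are 200 camera calls.

## Working session

There is one attempt and no reset: what is moved stays moved. The work goes in short steps, Python scripts to look and compute and a tool call to move; the robot and the scene stay as the last step left them, time stands still between calls to the robot, and variables do not carry over. Pictures are saved under pics/ and viewed, at most 14 in all, crops included, and the job is handed in when it is done.

Besides the shell and the picture viewer there is one more tool, called by a JSON object that holds its "op" and its "data", one argument or row to a line. step_arm: Moves the arm, as the interface text tells. Its arguments: {"type":"object","properties":{"moves":{"type":"array","items":{"type":"array","items":{"type":"number"}}},"grip_force":{"type":"number"}},"required":["moves"]}

```bash
mkdir -p pics; cat > h.py <<'E'
import numpy as np, cv2
from workcell import manip
from scipy.spatial.transform import Rotation as R
def snap(n,f):
    c=manip.camera(n); cv2.imwrite(f'pics/{f}.png',c['image']); return c
def ray(c,uv):
    Rm=cv2.Rodrigues(np.array(c['rvec'],float))[0]; t=np.array(c['tvec'],float).ravel()
    d=Rm.T@np.linalg.inv(c['K'])@np.array([uv[0],uv[1],1.]); return -Rm.T@t,d
def atz(c,uv,z):
    o,d=ray(c,uv); return o+d*(z-o[2])/d[2]
def proj(c,P):
    return cv2.projectPoints(np.array(P,float).reshape(-1,1,3),np.array(c['rvec'],float),np.array(c['tvec'],float),np.array(c['K'],float),None)[0].reshape(-1,2)
def st():
    o=manip.get_obs(); print(o['clock'],np.round(o['position'],4),np.round(o['ee_rot'],4),np.round(o['joint_pos'],3),np.round(o['ft_force'],1),o['grip_width'],o['grasp_force'])
E
python3 - <<'E'
from h import *
import pickle
st()
D={}
for n in('top','side'):
    c=snap(n,n+'0'); D[n]=c; print(n,ray(c,(256,192)))
    cv2.imwrite(f'pics/{n}0b.png',cv2.resize(c['image'],(800,600),interpolation=cv2.INTER_CUBIC))
pickle.dump(D,open('cams.pkl','wb'))
c=manip.camera('wrist');print(c['mount'],c['K'])
print(manip.grip_point_offset)
E
```

```text
0.0 [0.1386 0.609  0.2305] [ 1.117e-01  9.937e-01 -7.000e-04 -0.000e+00] [-1.37   0.333 -0.065  1.461  0.022  1.35  -0.089] [0.6 0.3 0.1] 0.9970034108682247 0.0
top (array([ 0.42400354, -0.04674243,  1.40171862]), array([ 0.07551216,  0.01203072, -0.9970768 ]))
side (array([ 0.32166088, -0.79113136,  0.88672542]), array([ 0.19065169,  0.66530677, -0.7220028 ]))
[[-5.53837512e-04 -9.57408723e-01 -2.88735571e-01  7.34839004e-02]
 [ 9.99999749e-01 -4.02466839e-04 -5.83620886e-04 -5.21135781e-04]
 [ 4.42557235e-04 -2.88735822e-01  9.57408706e-01 -1.42597570e-01]
 [ 0.00000000e+00  0.00000000e+00  0.00000000e+00  1.00000000e+00]] [[295.05346943   0.         260.27865869]
 [  0.         295.05346943 189.12424885]
 [  0.           0.           1.        ]]
0.0187
```

View pics/top0b.png

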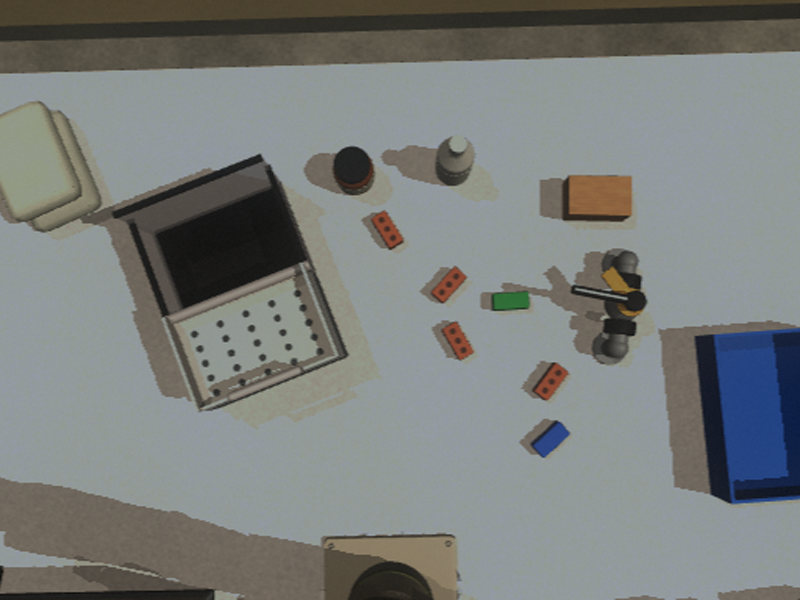

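View pics/side0b.png

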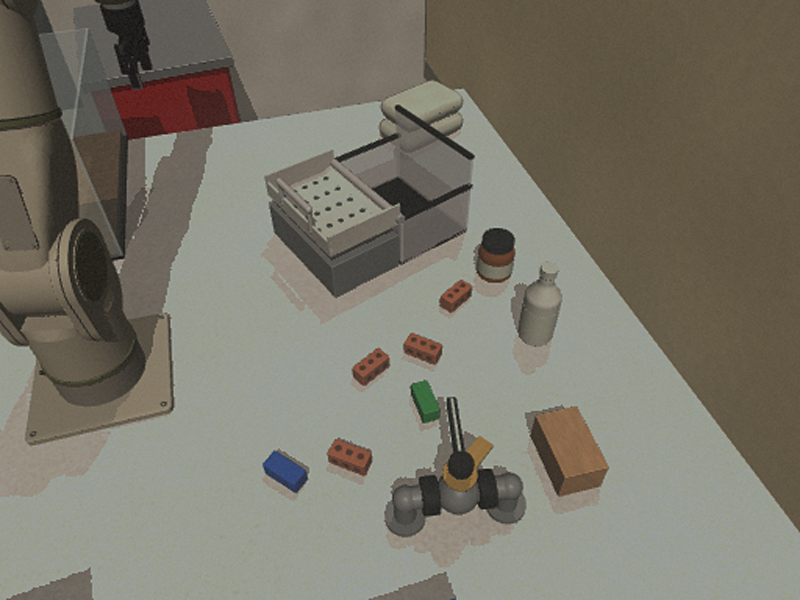

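The top view shows four terracotta blocks with bore spots, at about (387,230), (449,285), (457,341) and (550,381) px. A green look-alike is at (510,300) and a blue one at (550,439); both get left alone. I'll confirm this in enlarged crops and measure.

```bash
cat > fit.py <<'E'
from h import *
from scipy.optimize import minimize
def redmask(img):
    hsv=cv2.cvtColor(img,cv2.COLOR_BGR2HSV); h,s,v=cv2.split(hsv)
    return (((h<10)|(h>174))&(s>110)&(v>60)).astype(np.uint8)
def hull(c,x,y,a,zc=.015,shape=None):
    P=np.array([[i*.032,j*.015,k*.015] for i in(-1,1) for j in(-1,1) for k in(-1,1)])
    W=R.from_euler('z',a).apply(P)+[x,y,zc]
    return cv2.convexHull(proj(c,W).astype(np.float32))
def blobs(c,amin=60,amax=700):
    m=cv2.morphologyEx(redmask(c['image']),cv2.MORPH_CLOSE,np.ones((5,5),np.uint8))
    n,l,s,ce=cv2.connectedComponentsWithStats(m); out=[]
    for i in range(1,n):
        if amin<s[i,4]<amax: out.append((l==i).astype(np.uint8))
    return out
def fit(c,m,zc=.015):
    ys,xs=np.nonzero(m); p=atz(c,(xs.mean(),ys.mean()),zc+.005)
    S=8; M=cv2.resize(m,None,fx=S,fy=S,interpolation=cv2.INTER_NEAREST)
    def cost(q):
        im=np.zeros(M.shape,np.uint8); cv2.fillConvexPoly(im,np.round((hull(c,*q,zc=zc)+.5)*S).astype(np.int32),1)
        return 1-(im&M).sum()/max(1,(im|M).sum())
    best=None
    for a in np.arange(0,np.pi,np.pi/6):
        r=minimize(cost,[p[0],p[1],a],method='Nelder-Mead',options=dict(initial_simplex=[[p[0],p[1],a],[p[0]+.008,p[1],a],[p[0],p[1]+.008,a],[p[0],p[1],a+.3]],maxiter=70))
        if best is None or r.fun<best.fun: best=r
    x,y,a=best.x; return x,y,(a+np.pi/2)%np.pi-np.pi/2,1-best.fun,(xs.mean(),ys.mean()),m.sum()
E
python3 - <<'E'
from fit import *
import pickle
D=pickle.load(open('cams.pkl','rb'))
for n in('top','side'):
    for m in blobs(D[n],60 if n=='top' else 100):
        r=fit(D[n],m); print(n,np.round(r[:4],4),np.round(r[4]),r[5])
t,s=D['top']['image'],D['side']['image']
z=lambda im,x,y,w,h,f:cv2.resize(im[y:y+h,x:x+w],(w*f,h*f),interpolation=cv2.INTER_CUBIC)
cv2.imwrite('pics/tray0.png',z(t,70,90,160,180,3))
a=z(t,350,150,70,90,5); b=z(s,240,240,110,110,4)
im=np.zeros((450,800,3),np.uint8); im[:450,:350]=a; im[:440,355:795]=b; cv2.imwrite('pics/valve0.png',im)
cv2.imwrite('pics/blk0.png',z(t,230,120,160,180,3))
E
```

```text
top [ 0.6586 -0.0082  0.5373  0.8649] [247. 147.] 238
top [ 0.5554 -0.1164 -0.7506  0.8788] [287. 182.] 235
top [ 0.4549 -0.1296  0.4997  0.8826] [293. 218.] 239
top [ 0.3795 -0.2918 -0.6934  0.7942] [352. 244.] 242
side [ 0.6579 -0.0062  0.654   0.8117] [291. 189.] 232
side [ 0.556  -0.1123 -0.7225  0.7855] [270. 222.] 285
side [ 0.4558 -0.1252  0.6579  0.7445] [236. 234.] 274
side [ 0.3807 -0.2879 -0.7492  0.7986] [223. 292.] 382
```

View pics/tray0.png

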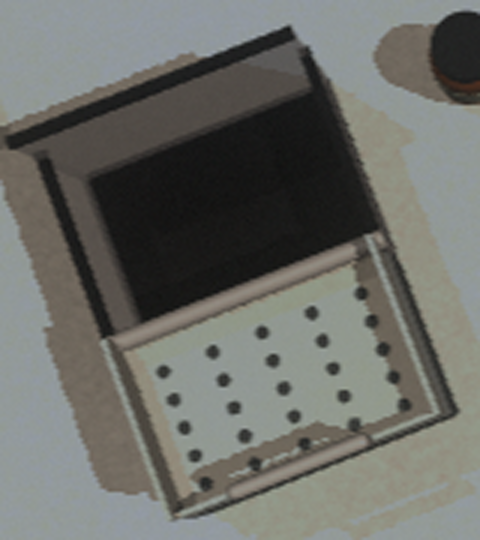

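View pics/valve0.png

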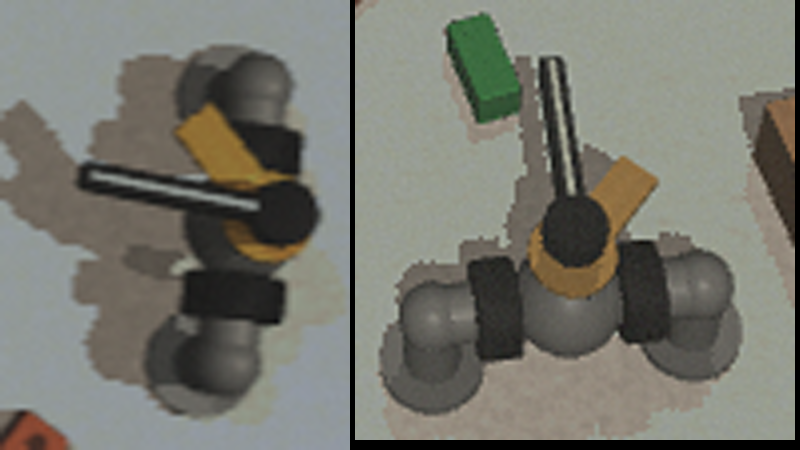

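View pics/blk0.png

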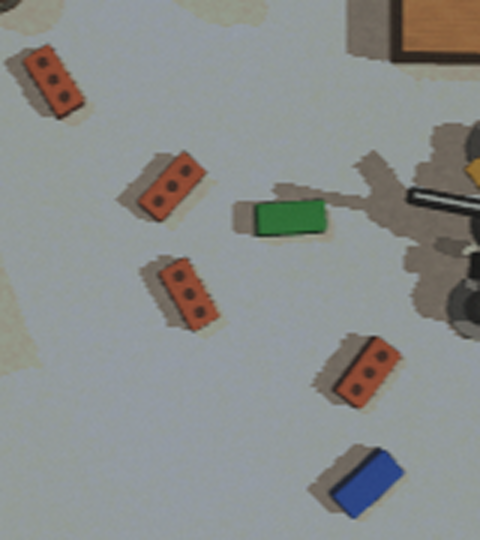

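The crops confirm it: four terracotta blocks with three bore spots each, while the green and blue bars have none. In the tray crop the bar runs from (232,491) to (368,440). The valve crop shows the knob at (285,210), the lever tip at (85,177) and the brass tab tip at (197,116).

```bash
cat > meas.py <<'E'
from h import *
import pickle
D=pickle.load(open('cams.pkl','rb')); T,S=D['top'],D['side']
def tri(a,b):
    o1,d1=ray(T,a);o2,d2=ray(S,b)
    A=np.stack([d1,-d2],1); k=np.linalg.lstsq(A,o2-o1,rcond=None)[0]
    p,q=o1+k[0]*d1,o2+k[1]*d2; return (p+q)/2,np.linalg.norm(p-q)
tp=lambda u,v:(70+(u-1)/3,90+(v-1)/3)
vt=lambda u,v:(350+(u-2)/5,150+(v-2)/5); vs=lambda u,v:(240+(u-357)/4,240+(v-2)/4)
for n,a,b in(('knob',vt(285,210),vs(577,230)),('tip',vt(85,177),vs(552,60)),('mark',vt(197,116),vs(641,168))):
    print(n,*[np.round(x,4) for x in tri(a,b)])
print('knob z.145',atz(T,vt(285,210),.145),'tip .134',atz(T,vt(85,177),.134), 'side tip',atz(S,vs(552,60),.134),'sideknob',atz(S,vs(577,230),.145))
b1,b2=atz(T,tp(232,491),.176),atz(T,tp(368,440),.176); print('bar',b1,b2,(b1+b2)/2,np.linalg.norm(b1-b2))
h=[atz(T,tp(*p),.11) for p in((163,371),(361,293),(206,484),(404,405))]; print('holes',np.round(h,4),'ctr',np.mean(h,0))
y=(h[0]-h[1])+(h[2]-h[3]); x=(h[0]-h[2])+(h[1]-h[3]); print('yaw', np.arctan2(x[1],x[0]),np.arctan2(y[1],y[0])-np.pi/2, np.linalg.norm(x)/2,np.linalg.norm(y)/2)
for m in range(3): pass
E
python3 meas.py
```

```text
knob [ 0.511  -0.4126  0.1395] 0.0001
tip [ 0.5316 -0.312   0.1432] 0.0033
mark [ 0.5627 -0.3762  0.1173] 0.0008
knob z.145 [ 0.51057588 -0.41100899  0.145     ] tip .134 [ 0.53075189 -0.31356084  0.134     ] side tip [ 0.53584863 -0.30633188  0.134     ] sideknob [ 0.50966034 -0.41540063  0.145     ]
bar [0.37284046 0.23890033 0.176     ] [0.41166575 0.12698063 0.176     ] [0.39225311 0.18294048 0.176     ] 0.11846274836390493
holes [[0.4749 0.3136 0.11  ]
 [0.5384 0.1406 0.11  ]
 [0.3766 0.2767 0.11  ]
 [0.4404 0.1048 0.11  ]] ctr [0.45756003 0.20891003 0.11      ]
yaw 0.35468001276720423 0.3534678460209473 0.10466891145400159 0.18381122104526226
```

```bash
cat >> h.py <<'E'
def go(x,y,z,th):
    """shift mm and turn for TCP pointing down at x,y,z with tool y axis at world angle th"""
    o=manip.get_obs(); ty=np.array([np.cos(th),np.sin(th),0]); tz=np.array([0,0,-1.]); tx=np.cross(ty,tz)
    T=R.from_matrix(np.stack([tx,ty,tz],1)); w=(T*R.from_quat(o['ee_rot']).inv()).as_rotvec()
    print('shift',np.round((np.array([x,y,z])-o['position'])*1000,1),'turn',np.round(w,3))
E
python3 - <<'E'
from h import *
st(); go(.658,-.007,.25,-1.01); go(.658,-.007,.25,2.13)
E
```

```text
0.15 [0.1386 0.6092 0.2307] [ 1.117e-01  9.937e-01 -5.000e-04 -0.000e+00] [-1.37   0.333 -0.065  1.461  0.022  1.35  -0.089] [ 0.  -0.5 -0.2] 1.001672295347702 0.0
shift [ 519.4 -616.2   19.3] turn [ 0.000e+00 -1.000e-03 -2.357e+00]
shift [ 519.4 -616.2   19.3] turn [0.001 0.    0.783]
```

{"op": "step_arm", "data": {
  "moves": [
    [0,0,0,40,0,0,0],
    [0,270,-310,40,0,0,-1.2],
    [0,270,-310,40,0,0,-1.2],
    [0,270,-310,40,0,0,-1.2],
    [0,270,-310,40,0,0,-1.2],
    [0,270,-310,40,0,0,-1.2],
    [0,270,-310,40,0,0,-1.2],
    [0,270,-310,40,0,0,-1.2],
    [0,270,-310,40,0,0,-1.2],
    [0,270,-310,40,0,0,-1.2]
  ]
}}

```text
clock: 1.15
position: [0.4124, 0.2941, 0.2716]
ee_rot: [0.658, 0.753, 0.0, 0.001]
ft_force: [-0.7, 0.0, 0.9]
grip_width: 0.998
grasp_force: 0.0
```

{"op": "step_arm", "data": {
  "moves": [
    [0,249,-306,-20,0,0,-1.157],
    [0,249,-306,-20,0,0,-1.157],
    [0,249,-306,-20,0,0,-1.157],
    [0,249,-306,-20,0,0,-1.157],
    [0,249,-306,-20,0,0,-1.157],
    [0,249,-306,-20,0,0,-1.157],
    [0,249,-306,-20,0,0,-1.157],
    [0,249,-306,-20,0,0,-1.157],
    [0,249,-306,-20,0,0,-1.157],
    [0,249,-306,-20,0,0,-1.157]
  ]
}}

```text
clock: 2.15
position: [0.6577, -0.0073, 0.2503]
ee_rot: [0.961, 0.276, -0.001, 0.0]
ft_force: [0.0, -0.2, -0.0]
grip_width: 1.001
grasp_force: 0.0
```

```bash
cat > look.py <<'E'
from fit import *
import sys
# wrist view: fit the red blobs on the table
def wcam():
    o=manip.get_obs(); c=manip.camera('wrist'); T=np.eye(4); T[:3,:3]=R.from_quat(o['ee_rot']).as_matrix(); T[:3,3]=o['position']
    M=np.linalg.inv(T@np.array(c['mount'])); c['rvec']=cv2.Rodrigues(M[:3,:3])[0]; c['tvec']=M[:3,3]; return c
def rep(c,n,zc=.015,amin=60,amax=900):
    for m in blobs(c,amin,amax):
        r=fit(c,m,zc); print(n,np.round(r[:4],3),np.round(r[4]),r[5])
if __name__=='__main__':
    st()
    if 'w' in sys.argv: rep(wcam(),'wrist',amin=400,amax=20000)
    if 't' in sys.argv: rep(manip.camera('top'),'top')
E
python3 look.py w t; python3 -c "
from h import *
go(.658,-.007,.004,-1.01)"
```

```text
2.15 [ 0.6577 -0.0073  0.2503] [ 9.610e-01  2.765e-01 -8.000e-04  2.000e-04] [-0.526  0.451  0.665  1.365 -0.275  1.419 -0.879] [ 0.  -0.2 -0. ] 1.0013344344161026 0.0
wrist [ 0.658 -0.009  0.537  0.887] [261. 160.] 1135
wrist [ 0.556 -0.116 -0.704  0.796] [287. 259.] 1069
wrist [ 0.454 -0.129  0.493  0.877] [257. 312.] 864
top [ 0.555 -0.116 -0.749  0.865] [287. 182.] 230
top [ 0.455 -0.129  0.494  0.88 ] [292. 218.] 239
top [ 0.379 -0.292 -0.712  0.791] [352. 244.] 241
shift [   0.6   -2.1 -247.2] turn [-0.001 -0.    -0.003]
```

{"op": "step_arm", "data": {
  "grip_force": 50,
  "moves": [
    [0,0,-2,-50,0,0,-0.02],
    [0,0,-2,-150,0,0,-0.02],
    [0,0,-2,-200,0,0,-0.02],
    [0,0,-2,-215,0,0,-0.02],
    [0,0,-2,-230,0,0,-0.02],
    [0,0,-2,-246,0,0,-0.02],
    [0,0,-2,-246,0,0,-0.02],
    [1,0,-2,-246,0,0,-0.02],
    [1,0,-2,-246,0,0,-0.02],
    [1,0,-2,-246,0,0,-0.02]
  ]
}}

```text
clock: 3.25
position: [0.6588, -0.0084, 0.0072]
ee_rot: [0.964, 0.267, 0.001, 0.0]
ft_force: [-0.1, -0.4, -0.3]
grip_width: 0.514
grasp_force: 0.0
```

{"op": "step_arm", "data": {
  "moves": [
    [1,0,0,0,0,0,0],
    [1,0,0,0,0,0,0],
    [1,0,0,0,0,0,0],
    [1,0,0,20,0,0,0],
    [1,0,0,60,0,0,0],
    [1,0,0,110,0,0,0],
    [1,0,0,160,0,0,0],
    [1,0,0,210,0,0,0],
    [1,0,0,250,0,0,0],
    [1,0,0,250,0,0,0]
  ]
}}

```text
clock: 4.25
position: [0.6599, -0.0093, 0.2622]
ee_rot: [0.964, 0.267, 0.005, 0.001]
ft_force: [1.2, -0.9, -0.9]
grip_width: 0.339
grasp_force: 50.1
```

```bash
cat >> h.py <<'E'
TC=np.array([.4576,.2089]); TX=np.array([np.cos(.354),np.sin(.354)]); TY=np.array([-TX[1],TX[0]])
def tray(u,v): return TC+u*TX+v*TY
E
python3 -c "
from h import *
for v in(-.078,-.025,.025,.078): print(tray(.01,v))
st();go(*tray(.01,.078),.26,-1.217)"
```

```text
[0.49401883 0.13920302]
[0.47564625 0.18891669]
[0.45831362 0.23581637]
[0.43994104 0.28553003]
4.25 [ 0.6599 -0.0093  0.2622] [9.637e-01 2.669e-01 4.800e-03 9.000e-04] [-0.529  0.444  0.676  1.352 -0.277  1.43  -0.896] [ 1.2 -0.9 -0.9] 0.3394237645826748 50.08303999900818
shift [-220.   294.8   -2.2] turn [ 0.     0.01  -0.187]
```

{"op": "step_arm", "data": {
  "moves": [
    [1,-220,295,0,0,0.01,-0.187],
    [1,-220,295,0,0,0.01,-0.187],
    [1,-220,295,0,0,0.01,-0.187],
    [1,-220,295,0,0,0.01,-0.187],
    [1,-220,295,0,0,0.01,-0.187],
    [1,-220,295,0,0,0.01,-0.187],
    [1,-220,295,0,0,0.01,-0.187],
    [1,-220,295,0,0,0.01,-0.187],
    [1,-220,295,0,0,0.01,-0.187],
    [1,-220,295,0,0,0.01,-0.187]
  ]
}}

```text
clock: 5.25
position: [0.4378, 0.2859, 0.255]
ee_rot: [0.984, 0.176, -0.005, -0.001]
ft_force: [0.4, -1.5, -0.3]
grip_width: 0.343
grasp_force: 55.6
```

```bash
python3 -c "
from h import *
st();go(*tray(.01,.078),.12,-1.217)"
```

```text
5.25 [0.4378 0.2859 0.255 ] [ 0.9844  0.176  -0.0049 -0.001 ] [-1.162  0.093  0.539  1.713 -0.055  1.357 -1.83 ] [ 0.4 -1.5 -0.3] 0.3426218585525137 55.6457644701004
shift [   2.1   -0.3 -135. ] turn [-0.   -0.01 -0.  ]
```

{"op": "step_arm", "data": {
  "moves": [
    [1,2,0,-50,0,-0.01,0],
    [1,2,0,-95,0,-0.01,0],
    [1,2,0,-115,0,-0.01,0],
    [1,2,0,-125,0,-0.01,0],
    [1,2,0,-132,0,-0.01,0],
    [1,2,0,-135,0,-0.01,0],
    [1,2,0,-135,0,-0.01,0],
    [0.53,2,0,-135,0,-0.01,0],
    [0.53,2,0,-135,0,-0.01,0],
    [0.53,2,0,-135,0,-0.01,0]
  ]
}}

```text
clock: 6.25
position: [0.4399, 0.2867, 0.1209]
ee_rot: [0.984, 0.176, 0.001, -0.001]
ft_force: [0.8, 0.6, 0.5]
grip_width: 0.471
grasp_force: 0.0
```

{"op": "step_arm", "data": {
  "moves": [
    [0.53,0,0,0,0,0,0],
    [0.53,0,0,0,0,0,0],
    [0.53,0,0,10,0,0,0],
    [0.53,0,0,40,0,0,0],
    [0.53,0,0,80,0,0,0],
    [0,0,0,120,0,0,0],
    [0,0,0,140,0,0,0]
  ]
}}

```text
clock: 6.95
position: [0.4407, 0.2867, 0.2647]
ee_rot: [0.984, 0.176, 0.002, -0.002]
ft_force: [-0.2, -0.0, -0.3]
grip_width: 0.796
grasp_force: 0.0
```

```bash
python3 look.py t; python3 -c "
from look import *
rep(wcam(),'w',zc=.125,amin=400,amax=20000)
print(tray(.01,.078)); go(.555,-.116,.25,.85);go(.455,-.129,.25,-1.07)"
```

```text
6.95 [0.4407 0.2867 0.2647] [ 0.9844  0.1757  0.002  -0.0018] [-1.169  0.083  0.542  1.702 -0.045  1.363 -1.837] [-0.2 -0.  -0.3] 0.79550343941737 0.0
top [ 0.555 -0.116 -0.762  0.867] [287. 182.] 231
top [ 0.455 -0.129  0.513  0.882] [293. 218.] 238
top [0.435 0.314 0.403 0.618] [134. 231.] 198
top [ 0.379 -0.291 -0.692  0.793] [352. 244.] 242
w [0.439 0.286 0.357 0.917] [261. 180.] 2032
[0.43994104 0.28553003]
shift [ 114.  -403.2  -14.3] turn [-0.007 -0.003  2.067]
shift [  14.  -416.2  -14.3] turn [-0.005  0.004  0.147]
```

{"op": "step_arm", "data": {
  "moves": [
    [0,14,-416,-10,0,0,0.15],
    [0,14,-416,-10,0,0,0.15],
    [0,14,-416,-10,0,0,0.15],
    [0,14,-416,-10,0,0,0.15],
    [0,14,-416,-10,0,0,0.15],
    [0,14,-416,-10,0,0,0.15],
    [0,14,-416,-10,0,0,0.15],
    [0,14,-416,-10,0,0,0.15],
    [0,14,-416,-10,0,0,0.15],
    [0,14,-416,-10,0,0,0.15]
  ]
}}

```text
clock: 8.05
position: [0.453, -0.1325, 0.2501]
ee_rot: [0.969, 0.247, -0.0, -0.0]
ft_force: [-0.1, 1.0, -0.1]
grip_width: 1.0
grasp_force: 0.0
```

```bash
python3 look.py w; python3 -c "
from h import *
go(.455,-.129,.005,-1.065)"
```

```text
8.05 [ 0.453  -0.1325  0.2501] [ 9.691e-01  2.467e-01 -1.000e-04 -4.000e-04] [-0.845 -0.117  0.988  1.859  0.099  1.349 -0.955] [-0.1  1.  -0.1] 0.9997951900229944 0.0
wrist [ 0.555 -0.115 -0.758  0.925] [290.  78.] 1442
wrist [ 0.454 -0.13   0.506  0.906] [259. 156.] 1163
wrist [ 0.37  -0.292 -0.777  0.468] [330. 261.] 646
shift [   1.7    1.3 -245.1] turn [-0.001 -0.001  0.004]
```

{"op": "step_arm", "data": {
  "moves": [
    [0,1,2,-50,0,0,0],
    [0,1,2,-150,0,0,0],
    [0,1,2,-200,0,0,0],
    [0,1,2,-215,0,0,0],
    [0,1,2,-230,0,0,0],
    [0,1,2,-245,0,0,0],
    [0,1,2,-245,0,0,0],
    [1,1,2,-245,0,0,0],
    [1,1,2,-245,0,0,0],
    [1,1,2,-245,0,0,0]
  ]
}}

```text
clock: 9.1
position: [0.4556, -0.1271, 0.0063]
ee_rot: [0.968, 0.25, 0.001, -0.001]
ft_force: [0.3, -0.7, 0.6]
grip_width: 0.513
grasp_force: 0.0
```

{"op": "step_arm", "data": {
  "moves": [
    [1,0,0,0,0,0,0],
    [1,0,0,0,0,0,0],
    [1,0,0,0,0,0,0],
    [1,0,0,20,0,0,0],
    [1,0,0,60,0,0,0],
    [1,0,0,110,0,0,0],
    [1,0,0,160,0,0,0],
    [1,0,0,210,0,0,0],
    [1,0,0,250,0,0,0],
    [1,0,0,250,0,0,0]
  ]
}}

```text
clock: 10.1
position: [0.457, -0.1279, 0.2601]
ee_rot: [0.968, 0.249, 0.005, -0.001]
ft_force: [-0.3, -0.0, -1.1]
grip_width: 0.344
grasp_force: 49.7
```

{"op": "step_arm", "data": {
  "moves": [
    [1,3,366,5,0,0,-0.15],
    [1,3,366,5,0,0,-0.15],
    [1,3,366,5,0,0,-0.15],
    [1,3,366,5,0,0,-0.15],
    [1,3,366,5,0,0,-0.15],
    [1,3,366,5,0,0,-0.15],
    [1,3,366,5,0,0,-0.15],
    [1,3,366,5,0,0,-0.15],
    [1,3,366,5,0,0,-0.15],
    [1,3,366,5,0,0,-0.15]
  ]
}}

```text
clock: 11.1
position: [0.4576, 0.2379, 0.2598]
ee_rot: [0.984, 0.176, -0.0, 0.0]
ft_force: [0.1, -0.2, -0.7]
grip_width: 0.338
grasp_force: 49.7
```

```bash
python3 look.py t; python3 -c "
from h import *
go(*tray(.01,.025),.12,-1.217)"
```

```text
11.1 [0.4576 0.2379 0.2598] [ 9.844e-01  1.760e-01 -2.000e-04  2.000e-04] [-1.208  0.065  0.678  1.734 -0.042  1.358 -1.74 ] [ 0.1 -0.2 -0.7] 0.338329735054636 49.7222900390625
top [ 0.554 -0.116 -0.762  0.87 ] [287. 182.] 232
top [ 0.437  0.285 -0.962  0.387] [142. 229.] 119
top [ 0.38  -0.291 -0.693  0.797] [352. 244.] 243
shift [   0.4   -1.4 -140.1] turn [-0.    -0.     0.001]
```

{"op": "step_arm", "data": {
  "moves": [
    [1,0,-2,-50,0,0,0],
    [1,0,-2,-95,0,0,0],
    [1,0,-2,-115,0,0,0],
    [1,0,-2,-130,0,0,0],
    [1,0,-2,-137,0,0,0],
    [1,0,-2,-140,0,0,0],
    [1,0,-2,-140,0,0,0],
    [0.54,0,-2,-140,0,0,0],
    [0.54,0,-2,-140,0,0,0],
    [0.54,0,-2,-140,0,0,0]
  ]
}}

```text
clock: 12.15
position: [0.458, 0.2366, 0.1208]
ee_rot: [0.984, 0.176, 0.001, -0.001]
ft_force: [0.1, -0.8, 1.0]
grip_width: 0.461
grasp_force: 0.0
```

{"op": "step_arm", "data": {
  "moves": [
    [0.54,0,0,0,0,0,0],
    [0.54,0,0,0,0,0,0],
    [0.54,0,0,10,0,0,0],
    [0.54,0,0,40,0,0,0],
    [0.54,0,0,80,0,0,0],
    [0,0,0,120,0,0,0],
    [0,0,0,140,0,0,0]
  ]
}}

```text
clock: 12.85
position: [0.4587, 0.2366, 0.2645]
ee_rot: [0.984, 0.176, 0.002, -0.002]
ft_force: [0.6, 0.2, 0.1]
grip_width: 0.786
grasp_force: 0.0
```

```bash
python3 look.py t; python3 -c "
from look import *
rep(wcam(),'w',zc=.125,amin=400,amax=20000)
go(.5545,-.116,.25,.82);go(.5545,-.116,.25,-2.32)"
```

```text
12.85 [0.4587 0.2366 0.2645] [ 0.9844  0.1757  0.002  -0.0016] [-1.214  0.058  0.686  1.73  -0.039  1.362 -1.739] [0.6 0.2 0.1] 0.7862355908459733 0.0
top [ 0.556 -0.117 -0.752  0.868] [287. 182.] 231
top [0.452 0.258 0.358 0.586] [154. 224.] 183
top [ 0.379 -0.291 -0.695  0.8  ] [352. 244.] 244
w [0.439 0.286 0.307 0.877] [206. 180.] 2157
w [0.457 0.236 0.362 0.923] [261. 180.] 2046
shift [  95.4 -353.   -14.1] turn [-7.000e-03 -2.000e-03  2.037e+00]
shift [  95.4 -353.   -14.1] turn [-0.002  0.006 -1.103]
```

{"op": "step_arm", "data": {
  "moves": [
    [0,95,-353,-10,0,0,-1.07],
    [0,95,-353,-10,0,0,-1.07],
    [0,95,-353,-10,0,0,-1.07],
    [0,95,-353,-10,0,0,-1.07],
    [0,95,-353,-10,0,0,-1.07],
    [0,95,-353,-10,0,0,-1.07],
    [0,95,-353,-10,0,0,-1.07],
    [0,95,-353,-10,0,0,-1.07],
    [0,95,-353,-10,0,0,-1.07],
    [0,95,-353,-10,0,0,-1.07]
  ]
}}

```text
clock: 13.95
position: [0.5524, -0.1162, 0.2499]
ee_rot: [0.937, -0.35, -0.0, -0.0]
ft_force: [-0.6, 0.4, -0.4]
grip_width: 1.004
grasp_force: 0.0
```

```bash
python3 look.py w; python3 -c "
from h import *
go(.555,-.116,.005,-2.29)"
```

```text
13.95 [ 0.5524 -0.1162  0.2499] [ 9.366e-01 -3.504e-01 -2.000e-04 -1.000e-04] [-0.73   0.283  1.039  1.64  -0.249  1.362 -1.943] [-0.6  0.4 -0.4] 1.003951159353346 0.0
wrist [ 0.556 -0.116 -0.764  0.899] [258. 158.] 1156
wrist [ 0.377 -0.294 -0.919  0.584] [452. 172.] 1116
shift [   2.4   -0.7 -245. ] turn [-0.001  0.    -0.005]
```

{"op": "step_arm", "data": {
  "moves": [
    [0,3,0,-50,0,0,-0.02],
    [0,3,0,-150,0,0,-0.02],
    [0,3,0,-200,0,0,-0.02],
    [0,3,0,-215,0,0,-0.02],
    [0,3,0,-230,0,0,-0.02],
    [0,3,0,-245,0,0,-0.02],
    [0,3,0,-245,0,0,-0.02],
    [1,3,0,-245,0,0,-0.02],
    [1,3,0,-245,0,0,-0.02],
    [1,3,0,-245,0,0,-0.02]
  ]
}}

```text
clock: 15.0
position: [0.5568, -0.1164, 0.0068]
ee_rot: [0.933, -0.36, 0.001, -0.001]
ft_force: [-0.0, 0.7, 0.7]
grip_width: 0.515
grasp_force: 0.0
```

{"op": "step_arm", "data": {
  "moves": [
    [1,0,0,0,0,0,0],
    [1,0,0,0,0,0,0],
    [1,0,0,0,0,0,0],
    [1,0,0,20,0,0,0],
    [1,0,0,60,0,0,0],
    [1,0,0,110,0,0,0],
    [1,0,0,160,0,0,0],
    [1,0,0,210,0,0,0],
    [1,0,0,255,0,0,0],
    [1,0,0,255,0,0,0]
  ]
}}

```text
clock: 16.0
position: [0.5579, -0.1178, 0.2665]
ee_rot: [0.933, -0.36, 0.004, -0.002]
ft_force: [-0.1, 0.2, -0.3]
grip_width: 0.343
grasp_force: 49.4
```

{"op": "step_arm", "data": {
  "moves": [
    [1,-80,305,0,0,0,1.09],
    [1,-80,305,0,0,0,1.09],
    [1,-80,305,0,0,0,1.09],
    [1,-80,305,0,0,0,1.09],
    [1,-80,305,0,0,0,1.09],
    [1,-80,305,0,0,0,1.09],
    [1,-80,305,0,0,0,1.09],
    [1,-80,305,0,0,0,1.09],
    [1,-80,305,0,0,0,1.09],
    [1,-80,305,0,0,0,1.09]
  ]
}}

```text
clock: 17.0
position: [0.4757, 0.1878, 0.2602]
ee_rot: [0.985, 0.175, 0.0, -0.0]
ft_force: [-0.1, -0.6, -0.4]
grip_width: 0.341
grasp_force: 49.5
```

```bash
python3 look.py t; python3 -c "
from h import *
go(*tray(.01,-.025),.12,-1.217)"
```

```text
17.0 [0.4757 0.1878 0.2602] [ 9.846e-01  1.747e-01  0.000e+00 -4.000e-04] [-1.208  0.052  0.781  1.748 -0.038  1.357 -1.639] [-0.1 -0.6 -0.4] 0.3413438206723035 49.45446968078613
top [ 0.38  -0.291 -0.672  0.784] [352. 244.] 239
shift [  -0.2    1.2 -140.2] turn [-0.001 -0.     0.003]
```

{"op": "step_arm", "data": {
  "moves": [
    [1,0,0,-50,0,0,0],
    [1,0,0,-95,0,0,0],
    [1,0,0,-115,0,0,0],
    [1,0,0,-130,0,0,0],
    [1,0,0,-137,0,0,0],
    [1,0,0,-140,0,0,0],
    [1,0,0,-140,0,0,0],
    [0.55,0,0,-140,0,0,0],
    [0.55,0,0,-140,0,0,0],
    [0.55,0,0,-140,0,0,0]
  ]
}}

```text
clock: 18.05
position: [0.476, 0.1887, 0.1209]
ee_rot: [0.984, 0.176, 0.001, -0.001]
ft_force: [0.2, 0.7, 0.2]
grip_width: 0.451
grasp_force: 0.0
```

{"op": "step_arm", "data": {
  "moves": [
    [0.55,0,0,0,0,0,0],
    [0.55,0,0,0,0,0,0],
    [0.55,0,0,10,0,0,0],
    [0.55,0,0,40,0,0,0],
    [0.55,0,0,80,0,0,0],
    [0,0,0,120,0,0,0],
    [0,0,0,140,0,0,0]
  ]
}}

```text
clock: 18.75
position: [0.4768, 0.1884, 0.2644]
ee_rot: [0.984, 0.176, 0.002, -0.001]
ft_force: [0.2, 0.2, -0.4]
grip_width: 0.773
grasp_force: 0.0
```

```bash
python3 look.py t; python3 -c "
from look import *
rep(wcam(),'w',zc=.125,amin=400,amax=20000)
go(.38,-.29,.25,.89);go(.38,-.29,.25,-2.25)"
```

```text
18.75 [0.4768 0.1884 0.2644] [ 0.9845  0.1756  0.002  -0.0015] [-1.219  0.048  0.791  1.742 -0.037  1.362 -1.639] [ 0.2  0.2 -0.4] 0.7734943319682605 0.0
top [0.458 0.202 0.338 0.602] [173. 217.] 183
top [ 0.38  -0.291 -0.693  0.797] [352. 244.] 243
w [0.439 0.286 0.31  0.869] [154. 180.] 2434
w [0.457 0.235 0.33  0.868] [208. 180.] 2127
w [0.474 0.187 0.318 0.886] [260. 180.] 1966
shift [ -97.1 -478.8  -14. ] turn [-7.000e-03 -2.000e-03  2.107e+00]
shift [ -97.1 -478.8  -14. ] turn [-0.002  0.006 -1.033]
```

{"op": "step_arm", "data": {
  "moves": [
    [0,-60,-260,-10,0,0,-0.6],
    [0,-60,-260,-10,0,0,-0.6],
    [0,-60,-260,-10,0,0,-0.6],
    [0,-60,-260,-10,0,0,-0.6],
    [0,-60,-260,-10,0,0,-0.6],
    [0,-97,-479,-10,0,0,-1.03],
    [0,-97,-479,-10,0,0,-1.03],
    [0,-97,-479,-10,0,0,-1.03],
    [0,-97,-479,-10,0,0,-1.03],
    [0,-97,-479,-10,0,0,-1.03]
  ]
}}

```text
clock: 19.85
position: [0.3769, -0.2938, 0.25]
ee_rot: [0.943, -0.333, 0.0, -0.0]
ft_force: [1.1, 0.5, 0.1]
grip_width: 0.998
grasp_force: 0.0
```

{"op": "step_arm", "data": {
  "moves": [
    [0,0,0,0,0,0,0],
    [0,0,0,0,0,0,0],
    [0,0,0,0,0,0,0]
  ]
}}

```text
clock: 20.15
position: [0.3789, -0.2895, 0.2501]
ee_rot: [0.944, -0.331, 0.0, -0.0]
ft_force: [-0.0, -0.4, -0.6]
grip_width: 0.999
grasp_force: 0.0
```

```bash
python3 look.py w; python3 -c "
from h import *
go(.38,-.29,.005,-2.25)"
```

```text
20.15 [ 0.3789 -0.2895  0.2501] [ 9.437e-01 -3.309e-01  1.000e-04 -3.000e-04] [-0.877 -0.319  1.255  1.854  0.307  1.399 -1.938] [-0.  -0.4 -0.6] 0.9994010420060936 0.0
wrist [ 0.381 -0.291 -0.678  0.913] [260. 158.] 1172
shift [   1.    -0.6 -245.2] turn [-0.     0.    -0.005]
```

{"op": "step_arm", "data": {
  "moves": [
    [0,1,-1,-50,0,0,0],
    [0,1,-1,-100,0,0,0],
    [0,1,-1,-120,0,0,0],
    [0,1,-1,-120,0,0,0]
  ]
}}

```text
clock: 20.6
position: [0.3607, -0.2758, 0.1413]
ee_rot: [0.944, -0.33, 0.008, 0.003]
ft_force: [-0.2, -0.2, 0.5]
grip_width: 0.998
grasp_force: 0.0
```

```bash
python3 -c "
from h import *
st();go(.381,-.291,.005,-2.25)"
```

```text
20.6 [ 0.3607 -0.2758  0.1413] [ 0.9439 -0.3301  0.0078  0.0028] [-0.999 -0.499  1.338  2.066  0.523  1.231 -2.118] [-0.2 -0.2  0.5] 0.9976342097541528 0.0
shift [  20.3  -15.2 -136.3] turn [ 0.01   0.013 -0.006]
```

{"op": "step_arm", "data": {
  "moves": [
    [0,30,-10,40,0,0,0],
    [0,60,20,90,0,0,0],
    [0,100,60,130,0,0,0.1],
    [0,120,100,130,0,0,0.6],
    [0,120,100,130,0,0,0.6],
    [0,120,100,130,0,0,0.6],
    [0,120,100,130,0,0,1.4],
    [0,120,100,130,0,0,1.4],
    [0,120,100,130,0,0,1.4],
    [0,120,100,130,0,0,1.4]
  ]
}}

```text
clock: 21.6
position: [0.4807, -0.1772, 0.2759]
ee_rot: [0.971, 0.238, 0.013, -0.002]
ft_force: [0.2, 0.3, -0.5]
grip_width: 0.997
grasp_force: 0.0
```

{"op": "step_arm", "data": {
  "moves": [
    [0,0,0,0,0,0,1.7],
    [0,0,0,0,0,0,1.7],
    [0,0,0,0,0,0,1.7],
    [0,0,0,0,0,0,1.7],
    [0,0,0,0,0,0,1.7],
    [0,0,0,0,0,0,1.7],
    [0,0,0,0,0,0,1.7],
    [0,0,0,0,0,0,1.7],
    [0,0,0,0,0,0,1.7],
    [0,0,0,0,0,0,1.7]
  ]
}}

```text
clock: 22.6
position: [0.4749, -0.1751, 0.2776]
ee_rot: [0.549, 0.836, 0.01, -0.002]
ft_force: [0.2, 0.1, 0.1]
grip_width: 0.997
grasp_force: 0.0
```

```bash
python3 look.py t; python3 -c "
from h import *
go(.381,-.291,.25,.89)"
```

```text
22.6 [ 0.4749 -0.1751  0.2776] [ 0.549   0.8357  0.0103 -0.0024] [-1.395 -0.499  1.337  1.744  0.466  1.52   0.298] [0.2 0.1 0.1] 0.9971274157685582 0.0
top [0.479 0.21  0.32  0.865] [170. 212.] 272
top [0.46  0.261 0.383 0.906] [152. 219.] 311
top [0.441 0.315 0.371 0.901] [133. 227.] 316
shift [ -93.8 -116.   -27.6] turn [-0.021  0.002  0.472]
```

```bash
cat > kin.py <<'E'
from h import *
from scipy.optimize import least_squares
import itertools, pickle
S="""0.1386 0.6092 0.2307 1.117e-01  9.937e-01 -5.000e-04 -0.000e+00 -1.37   0.333 -0.065  1.461  0.022  1.35  -0.089
0.6577 -0.0073  0.2503 9.610e-01  2.765e-01 -8.000e-04  2.000e-04 -0.526  0.451  0.665  1.365 -0.275  1.419 -0.879
0.6599 -0.0093  0.2622 9.637e-01 2.669e-01 4.800e-03 9.000e-04 -0.529  0.444  0.676  1.352 -0.277  1.43  -0.896
0.4378 0.2859 0.255 0.9844  0.176  -0.0049 -0.001 -1.162  0.093  0.539  1.713 -0.055  1.357 -1.83
0.453  -0.1325  0.2501 9.691e-01  2.467e-01 -1.000e-04 -4.000e-04 -0.845 -0.117  0.988  1.859  0.099  1.349 -0.955
0.4576 0.2379 0.2598 9.844e-01  1.760e-01 -2.000e-04  2.000e-04 -1.208  0.065  0.678  1.734 -0.042  1.358 -1.74
0.5524 -0.1162  0.2499 9.366e-01 -3.504e-01 -2.000e-04 -1.000e-04 -0.73   0.283  1.039  1.64  -0.249  1.362 -1.943
0.4757 0.1878 0.2602 9.846e-01  1.747e-01  0.000e+00 -4.000e-04 -1.208  0.052  0.781  1.748 -0.038  1.357 -1.639
0.3789 -0.2895  0.2501 9.437e-01 -3.309e-01  1.000e-04 -3.000e-04 -0.877 -0.319  1.255  1.854  0.307  1.399 -1.938
0.3607 -0.2758  0.1413 0.9439 -0.3301  0.0078  0.0028 -0.999 -0.499  1.338  2.066  0.523  1.231 -2.118
0.4749 -0.1751  0.2776 0.549   0.8357  0.0103 -0.0024 -1.395 -0.499  1.337  1.744  0.466  1.52   0.298"""
S=np.array([[float(v) for v in l.split()] for l in S.splitlines()])
E=lambda ax,a:R.from_euler(ax,a).as_matrix()
def fk(q,p,s):
    d1,a1,a2,L2,a4,L4,a6,L7,c,o1=p[:10]; X=np.eye(3); t=np.array([0,0,d1])
    X=X@E('z',s[0]*q[0]+o1); t=t+X@[a1,0,0]
    X=X@E('y',q[1]); t=t+X@[a2,0,L2]; X=X@E('z',s[1]*q[2]); X=X@E('y',q[3]); t=t+X@[a4,0,L4]
    X=X@E('z',s[2]*q[4])@E('y',q[5]); t=t+X@[a6,0,0]; X=X@E('z',s[3]*q[6]+c); t=t+X@[0,0,L7]
    return t,X
def res(p,s): 
    o=[]
    for r in S:
        t,X=fk(r[7:],p,s); o+=list(5*(t-r[:3])); o+=list((R.from_quat(r[3:7]).as_matrix()-X).ravel()*.5)
    return np.array(o)
if __name__=='__main__':
    best=None
    for s in itertools.product([1,-1],repeat=4):
        for c in(0,1.57,3.14,-1.57):
            r=least_squares(res,[.3,0,0,.4,0,.4,.05,.2,c,0],args=(s,))
            if best is None or r.cost<best[0]: best=(r.cost,s,r.x)
    print(best[0],best[1],np.round(best[2],4)); pickle.dump(best,open('kin.pkl','wb'))
    for r in S: print(np.round((fk(r[7:],best[2],best[1])[0]-r[:3])*1000,1))
E
python3 kin.py
```

```text
0.006116634656498169 (-1, -1, -1, -1) [ 0.5052  0.0096 -0.017   0.4167 -0.0283  0.4891 -0.0187  0.5882  1.5088
 -0.0617]
[-6.5  7.4  5.3]
[-2.4 -3.8  1.7]
[-0.6 -3.8  1.5]
[-2.7  7.3 -1.7]
[ 0.5  1.4 -1.7]
[-0.2  4.5 -2. ]
[-1.6 -7.5 -2.8]
[ 0.4  2.7 -2.4]
[-5.4 -0.4 -0.2]
[ 3.7 -2.3  0.6]
[-10.   -0.6   1.9]
```

```bash
cat > kin2.py <<'E'
from kin import *
import kin
_,s,x0=pickle.load(open('kin.pkl','rb'))
def fk(q,p,s=s):
    d1,a1,a2,L2,a4,L4,a6,L7,c,o1,b1,b2,b4,b6=p; X=np.eye(3); t=np.array([0,0,d1])
    X=X@E('z',s[0]*q[0]+o1); t=t+X@[a1,b1,0]
    X=X@E('y',q[1]); t=t+X@[a2,b2,L2]; X=X@E('z',s[1]*q[2]); X=X@E('y',q[3]); t=t+X@[a4,b4,L4]
    X=X@E('z',s[2]*q[4])@E('y',q[5]); t=t+X@[a6,b6,0]; X=X@E('z',s[3]*q[6]+c); t=t+X@[0,0,L7]
    return t,X
kin.fk=lambda q,p,s:fk(q,p,s)
if __name__=='__main__':
    r=least_squares(res,list(x0)+[0]*4,args=(s,)); print(r.cost,np.round(r.x,4)); pickle.dump(r.x,open('kin2.pkl','wb'))
    print([np.round((fk(q[7:],r.x)[0]-q[:3])*1000,1).tolist() for q in S])
E
python3 kin2.py
```

```text
1.0556139660121963e-05 [ 2.5490e-01  4.0000e-04 -1.0000e-04  4.4840e-01  0.0000e+00  4.8980e-01
 -0.0000e+00  3.3960e-01  1.5711e+00  6.0000e-04  8.2475e+00 -8.2694e+00
 -2.3000e-02 -1.2000e-03]
[[-0.1, -0.0, -0.2], [0.2, 0.1, 0.4], [-0.1, 0.0, 0.0], [0.1, -0.0, 0.1], [-0.1, -0.3, 0.1], [0.0, -0.1, -0.0], [0.1, 0.0, -0.2], [0.1, -0.0, -0.3], [-0.1, 0.1, -0.1], [0.1, 0.0, 0.2], [-0.1, 0.1, 0.0]]
```

```bash
cat > sim.py <<'E'
from kin2 import *
p=pickle.load(open('kin2.pkl','rb'))
lo=np.array([-2.6,-.5,-1.47,.16,-1.27,.06,-2.6]);hi=np.array([2.6,2.12,1.34,2.42,4.41,2.06,2.6])
def jac(q):
    t,X=fk(q,p); J=np.zeros((6,7))
    for i in range(7):
        d=np.zeros(7); d[i]=1e-5; t2,X2=fk(q+d,p); J[:3,i]=(t2-t)/1e-5; J[3:,i]=R.from_matrix(X2@X.T).as_rotvec()/1e-5
    return t,X,J
def pose(x,y,z,th):
    ty=np.array([np.cos(th),np.sin(th),0]); tz=np.array([0,0,-1.]); return np.array([x,y,z]),np.stack([np.cross(ty,tz),ty,tz],1)
def track(q,t1,X1,n=60,turn=None,k0=0):
    q=np.array(q,float); t0,X0=fk(q,p); w=R.from_matrix(X1@X0.T).as_rotvec() if turn is None else np.array([0,0,turn])
    for i in range(1,n+1):
        tt=t0+(t1-t0)*i/n; XX=R.from_rotvec(w*i/n).as_matrix()@X0
        for _ in range(3):
            t,X,J=jac(q); e=np.r_[tt-t,R.from_matrix(XX@X.T).as_rotvec()]
            q=np.clip(q+J.T@np.linalg.solve(J@J.T+1e-6*np.eye(6),e),lo,hi)
    return q,np.linalg.norm(e)
if __name__=='__main__':
    q=[-1.37,.333,-.065,1.461,.022,1.35,-.089]
    for T in((.41,.2991,.27,.147),(.6577,-.0073,.25,-1.01),(.66,-.009,.005,-1.03),(.66,-.009,.26,-1.03),(.4378,.2859,.255,-1.217),(.453,-.1325,.25,-1.065)):
        q,e=track(q,*pose(*T)); print(np.round(q,3),round(e,5))
    # feasible swivels for block 4 grasp
    for th in(.89,-2.25):
        sols=[]
        for z in(.25,.005):
            for q3 in np.arange(-1.4,1.35,.2):
                f=lambda q:np.r_[(fk(q,p)[0]-pose(.381,-.291,z,th)[0])*5,(fk(q,p)[1]-pose(.381,-.291,z,th)[1]).ravel()*.5,(q[2]-q3)]
                b=None
                for g in ([0.6,-.1,q3,1.9,0,1.35,0],[0.6,.2,q3,1.9,.3,1.2,2],[0.,.2,q3,1.9,-.3,1.2,-2]):
                    r=least_squares(f,np.clip(g,lo+.01,hi-.01),bounds=(lo,hi))
                    if b is None or r.cost<b.cost:b=r
                if b.cost<1e-8: print(th,z,np.round(b.x,2))
E
python3 sim.py
```

```text
[-1.005  0.043  0.295  1.722 -0.013  1.379 -0.561] 0.0
[-0.522  0.449  0.659  1.367 -0.272  1.416 -0.881] 0.0
[-0.461  0.674  0.559  1.595 -0.407  0.991 -0.805] 0.0
[-0.519  0.452  0.665  1.344 -0.275  1.438 -0.897] 0.0
[-1.118  0.085  0.484  1.718 -0.041  1.349 -1.844] 0.0
[-0.8   -0.107  0.947  1.859  0.089  1.346 -0.94 ] 0.0
0.89 0.25 [ 1.86  0.18 -1.4   1.75  0.18  1.36  1.32]
0.89 0.25 [ 1.71  0.11 -1.2   1.76  0.1   1.35  1.38]
0.89 0.25 [ 1.53  0.07 -1.    1.76  0.06  1.34  1.41]
0.89 0.25 [ 1.34  0.05 -0.8   1.77  0.04  1.34  1.43]
0.89 0.25 [ 1.15  0.03 -0.6   1.78  0.02  1.34  1.44]
0.89 0.25 [ 0.95  0.02 -0.4   1.78  0.01  1.34  1.44]
0.89 0.25 [ 0.76  0.01 -0.2   1.79  0.    1.34  1.44]
0.89 0.25 [ 0.56  0.   -0.    1.8   0.    1.34  1.45]
0.89 0.25 [ 0.36 -0.01  0.2   1.81  0.    1.34  1.45]
0.89 0.25 [ 0.15 -0.02  0.4   1.82  0.01  1.34  1.44]
0.89 0.25 [-0.05 -0.03  0.6   1.83  0.02  1.34  1.44]
0.89 0.25 [-0.25 -0.05  0.8   1.84  0.04  1.34  1.43]
0.89 0.25 [-0.47 -0.08  1.    1.84  0.07  1.34  1.4 ]
0.89 0.25 [-0.72 -0.16  1.2   1.85  0.16  1.36  1.33]
0.89 0.005 [ 1
[... 1609 characters left out ...]
.2   2.01  0.7   1.   -2.22]
-2.25 0.005 [ 1.43  0.49 -1.    2.02  0.52  0.92 -2.09]
-2.25 0.005 [ 1.27  0.4  -0.8   2.02  0.38  0.87 -1.99]
-2.25 0.005 [ 1.1   0.35 -0.6   2.03  0.26  0.84 -1.9 ]
-2.25 0.005 [ 0.92  0.31 -0.4   2.04  0.16  0.82 -1.83]
-2.25 0.005 [ 0.74  0.29 -0.2   2.05  0.08  0.81 -1.76]
-2.25 0.005 [ 0.56  0.28 -0.    2.06 -0.    0.8  -1.69]
-2.25 0.005 [ 0.38  0.28  0.2   2.07 -0.08  0.8  -1.63]
-2.25 0.005 [ 0.2   0.3   0.4   2.08 -0.16  0.8  -1.56]
-2.25 0.005 [ 0.02  0.32  0.6   2.08 -0.25  0.8  -1.48]
-2.25 0.005 [-0.15  0.37  0.8   2.09 -0.36  0.82 -1.38]
-2.25 0.005 [-0.3   0.46  1.    2.1  -0.51  0.86 -1.25]
-2.25 0.005 [-0.43  0.61  1.2   2.1  -0.72  0.94 -1.07]
```

```bash
cat > plan.py <<'E'
from sim import *
from multiprocessing import Pool
def leg(q,xyz,dth,n=16):
    q=np.array(q,float); t0,X0=fk(q,p); m=9; 
    # straighten to exact down while turning: final = Rz(dth)*X0 with tilt removed
    y=X0[:,1]; th=np.arctan2(y[1],y[0])+dth; t1,X1=pose(*xyz,th)
    w0=R.from_matrix(X1@(R.from_rotvec([0,0,dth]).as_matrix()@X0).T).as_rotvec()
    for i in range(1,n+1):
        tt=t0+(t1-t0)*i/n; XX=R.from_rotvec(w0*i/n).as_matrix()@R.from_rotvec([0,0,dth*i/n]).as_matrix()@X0
        for _ in range(2 if i<n else 4):
            t,X,J=jac(q); e=np.r_[tt-t,R.from_matrix(XX@X.T).as_rotvec()]
            q=np.clip(q+J.T@np.linalg.solve(J@J.T+1e-6*np.eye(6),e),lo,hi)
        m=min(m,(q-lo).min(),(hi-q).min())
    return q,np.linalg.norm(e),m
Q0=np.array([-1.395,-.499,1.337,1.744,.466,1.52,.298]); TH0=None
def thq(q): y=fk(q,p)[1][:,1]; return np.arctan2(y[1],y[0])
def trial(seed):
    g=np.random.default_rng(seed); q=Q0; W=[]; th=thq(q); mm=9
    for k in range(2):
        r=g.uniform(.42,.8); a=g.uniform(-1.3,1.3); d=g.uniform(-2.5,2.5); x=(r*np.cos(a),r*np.sin(a),g.uniform(.27,.4))
        q,e,m=leg(q,x,d); 
        if e>2e-3: return None
        W.append((*np.round(x,3),round(d,2))); 
        if k: mm=min(mm,m)
    th=thq(q); tgt=g.choice([.89,-2.25]); d=tgt-th
    if abs(d)>2.8: return None
    q,e,m=leg(q,(.381,-.291,.25),d)
    if e>2e-3 or abs(q[6])>2.3: return None
    return abs(q[2]),min(mm,m),W,tgt,np.round(q,2)
if __name__=='__main__':
    with Pool() as P: o=[r for r in P.map(trial,range(1200),chunksize=10) if r]
    o=[r for r in o if r[1]>.1]; o.sort(key=lambda r:r[0])
    for r in o[:6]: print(r)
E
nproc; time timeout 500 python3 plan.py
```

```text
4
(np.float64(0.677992508447921), np.float64(0.3682460365796837), [(np.float64(0.163), np.float64(0.519), np.float64(0.373), -0.91), (np.float64(0.721), np.float64(-0.21), np.float64(0.318), -0.31)], np.float64(0.89), array([-0.13, -0.04,  0.68,  1.83,  0.03,  1.34,  1.43]))
(np.float64(0.7976795669822588), np.float64(0.3867476635924403), [(np.float64(0.363), np.float64(0.711), np.float64(0.302), -1.71), (np.float64(0.715), np.float64(0.167), np.float64(0.27), 1.3)], np.float64(0.89), array([-0.25, -0.05,  0.8 ,  1.84,  0.04,  1.34,  1.43]))
(np.float64(0.802031915836026), np.float64(0.197669315961861), [(np.float64(0.159), np.float64(0.517), np.float64(0.309), -1.38), (np.float64(0.395), np.float64(0.657), np.float64(0.392), 1.11)], np.float64(-2.25), array([-0.26, -0.05,  0.8 ,  1.84,  0.04,  1.34, -1.71]))
(np.float64(0.8159394282613291), np.float64(0.1129574202724164), [(np.float64(0.553), np.float64(0.376), np.float64(0.37), -2.28), (np.float64(0.643), np.float64(-0.3), np.float64(0.345), 1.8)], np.float64(0.89), array([-0.27, -0.05,  0.82,  1.84,  0.04,  1.34,  1.42]))
(np.float64(0.8267428819639668), np.float64(0.19310916249613408), [(np.float64(0.444), np.float64(0.061), np.float64(0.308), -1.71), (np.float64(0.562), np.float64(-0.305), np.float64(0.394), -0.36)], np.float64(0.89), array([-0.28, -0.05,  0.83,  1.84,  0.04,  1.34,  1.42]))
(np.float64(0.8544697996578182), np.float64(0.2730302010734633), [(np.float64(0.398), np.float64(-0.192), np.float64(0.307), -2.25), (np.float64(0.705), np.float64(0.205), np.float64(0.335), 0.31)], np.float64(0.89), array([-0.31, -0.06,  0.85,  1.84,  0.05,  1.34,  1.42]))
real	1m14.506s
user	4m34.828s
sys	0m0.447s
```

```bash
cat > chk.py <<'E'
from plan import *
import sys
def run(W,q=None):
    q=np.array(manip.get_obs()['joint_pos']) if q is None else q
    for x,y,z,d in W:
        t=fk(q,p)[0]; q,e,m=leg(q,(x,y,z),d); print(np.round((np.array([x,y,z])-t)*1000),d,'th %.3f'%thq(q),np.round(q,2),'err %.4f marg %.2f'%(e,m))
    return q
if __name__=='__main__':
    for W in ([(.46,.1,.35,-.5),(.163,.519,.373,-.41)],[(.163,.519,.373,-.91)]):
        q=run(W); q=run([(.721,-.21,.318,-.31)],q); d=.89-thq(q); q=run([(.381,-.291,.25,d),(.381,-.291,.005,0),(.381,-.291,.26,0)],q); q2=run([(*tray(.01,-.078),.26,1.925-.89)],q)
E
python3 chk.py
```

```text
[-15. 275.  72.] -0.5 th -0.082 [-1.37 -0.18  0.95  1.68  0.15  1.57 -0.51] err 0.0000 marg 0.02
[-297.  419.   23.] -0.41 th -0.492 [-1.65  0.11  0.34  1.45 -0.04  1.59 -1.81] err 0.0000 marg 0.27
[ 558. -729.  -55.] -0.31 th -0.802 [-0.21  0.76  0.97  0.91 -0.61  1.71 -0.29] err 0.0000 marg 0.22
[-340.  -81.  -68.] 1.6915919982888568 th 0.890 [-0.37 -0.07  0.91  1.84  0.05  1.34  1.42] err 0.0000 marg 0.37
[   0.   -0. -245.] 0 th 0.890 [-0.17  0.38  0.83  2.09 -0.38  0.82  1.78] err 0.0000 marg 0.33
[  0.  -0. 255.] 0 th 0.890 [-0.4  -0.08  0.93  1.83  0.06  1.36  1.41] err 0.0000 marg 0.34
[113. 430.   0.] 1.0350000000000001 th 1.925 [-0.83  0.06  0.49  1.73 -0.03  1.36  1.59] err 0.0000 marg 0.33
[-312.  694.   95.] -0.91 th -0.492 [-1.37  0.12  0.02  1.43 -0.    1.6  -1.84] err 0.0000 marg 0.04
[ 558. -729.  -55.] -0.31 th -0.802 [-0.14  0.71  0.77  0.9  -0.47  1.68 -0.36] err 0.0000 marg 0.37
[-340.  -81.  -68.] 1.6915919982888683 th 0.890 [-0.13 -0.04  0.68  1.83  0.03  1.34  1.43] err 0.0000 marg 0.42
[   0.    0. -245.] 0 th 0.890 [-0.02  0.33  0.64  2.09 -0.27  0.81  1.68] err 0.0000 marg 0.33
[  0.   0. 255.] 0 th 0.890 [-0.14 -0.05  0.69  1.82  0.03  1.36  1.43] err 0.0000 marg 0.34
[113. 430.   0.] 1.0350000000000001 th 1.925 [-0.59  0.06  0.24  1.72 -0.02  1.36  1.58] err 0.0000 marg 0.37
```

{"op": "step_arm", "data": {
  "moves": [
    [0,-78,173,24,0,0,-0.23],
    [0,-78,173,24,0,0,-0.23],
    [0,-78,173,24,0,0,-0.23],
    [0,-78,173,24,0,0,-0.23],
    [0,-156,347,47,0,0,-0.46],
    [0,-156,347,47,0,0,-0.46],
    [0,-156,347,47,0,0,-0.46],
    [0,-156,347,47,0,0,-0.46],
    [0,-156,347,47,0,0,-0.46]
  ]
}}

```text
clock: 23.55
position: [0.3158, 0.1771, 0.3242]
ee_rot: [0.725, 0.688, 0.01, -0.0]
ft_force: [0.7, -0.6, -0.1]
grip_width: 0.998
grasp_force: 0.0
```

{"op": "step_arm", "data": {
  "moves": [
    [0,-78,173,24,0,0,-0.23],
    [0,-78,173,24,0,0,-0.23],
    [0,-78,173,24,0,0,-0.23],
    [0,-78,173,24,0,0,-0.23],
    [0,-156,347,47,0,0,-0.45],
    [0,-156,347,47,0,0,-0.45],
    [0,-156,347,47,0,0,-0.45],
    [0,-156,347,47,0,0,-0.45],
    [0,-156,347,47,0,0,-0.45]
  ]
}}

```text
clock: 24.45
position: [0.1576, 0.5233, 0.3691]
ee_rot: [0.861, 0.509, 0.009, 0.001]
ft_force: [-1.2, -1.0, -1.0]
grip_width: 0.999
grasp_force: 0.0
```

```bash
python3 -c "
from chk import *
st()
q=run([(.721,-.21,.318,-.31)]);q=run([(.381,-.291,.25,.89-thq(q)),(.381,-.291,.005,0)],q)
"
```

```text
24.45 [0.1576 0.5233 0.3691] [0.8607 0.509  0.0088 0.0012] [-1.328  0.115 -0.048  1.438  0.02   1.578 -1.878] [-1.2 -1.  -1. ] 0.9988654127569588 0.0
[ 563. -733.  -51.] -0.31 th -0.813 [-0.13  0.7   0.74  0.9  -0.45  1.67 -0.38] err 0.0000 marg 0.36
[-340.  -81.  -68.] 1.7025808766649368 th 0.890 [-0.09 -0.04  0.64  1.83  0.02  1.34  1.44] err 0.0000 marg 0.43
[  -0.   -0. -245.] 0 th 0.890 [ 0.01  0.32  0.61  2.08 -0.26  0.8   1.67] err 0.0000 marg 0.34
```

{"op": "step_arm", "data": {
  "moves": [
    [0,280,-366,-25,0,0,-0.15],
    [0,280,-366,-25,0,0,-0.15],
    [0,280,-366,-25,0,0,-0.15],
    [0,280,-366,-25,0,0,-0.15],
    [0,280,-366,-25,0,0,-0.15],
    [0,280,-366,-25,0,0,-0.15],
    [0,280,-366,-25,0,0,-0.15],
    [0,280,-366,-25,0,0,-0.15],
    [0,280,-366,-25,0,0,-0.15],
    [0,280,-366,-25,0,0,-0.15]
  ]
}}

```text
clock: 25.45
position: [0.4448, 0.1476, 0.3457]
ee_rot: [0.9, 0.436, 0.01, 0.003]
ft_force: [-0.9, 0.3, 0.4]
grip_width: 0.999
grasp_force: 0.0
```

{"op": "step_arm", "data": {
  "moves": [
    [0,283,-367,-25,0,0,-0.15],
    [0,283,-367,-25,0,0,-0.15],
    [0,283,-367,-25,0,0,-0.15],
    [0,283,-367,-25,0,0,-0.15],
    [0,283,-367,-25,0,0,-0.15],
    [0,283,-367,-25,0,0,-0.15],
    [0,283,-367,-25,0,0,-0.15],
    [0,283,-367,-25,0,0,-0.15],
    [0,283,-367,-25,0,0,-0.15],
    [0,283,-367,-25,0,0,-0.15]
  ]
}}

```text
clock: 26.45
position: [0.7258, -0.2184, 0.3163]
ee_rot: [0.929, 0.37, 0.007, 0.002]
ft_force: [-0.8, -0.4, -0.5]
grip_width: 1.0
grasp_force: 0.0
```

```bash
python3 look.py t; python3 -c "
from chk import *
go(.381,-.291,.25,.89)
q=run([(.381,-.291,.25,1.7),(.381,-.291,.005,0)])
"
```

```text
26.45 [ 0.7258 -0.2184  0.3163] [0.9291 0.3697 0.0073 0.0023] [-0.108  0.702  0.73   0.899 -0.455  1.657 -0.37 ] [-0.8 -0.4 -0.5] 0.9997607950259211 0.0
top [0.479 0.208 0.317 0.924] [171. 212.] 308
top [0.46  0.262 0.393 0.886] [152. 219.] 289
top [0.441 0.318 0.384 0.828] [132. 227.] 278
top [ 0.379 -0.291 -0.691  0.798] [352. 244.] 243
shift [-344.8  -72.4  -66.5] turn [-0.014  0.011  1.704]
[-345.  -72.  -66.] 1.7 th 0.886 [-0.08 -0.04  0.63  1.83  0.02  1.34  1.43] err 0.0000 marg 0.44
[  -0.   -0. -245.] 0 th 0.886 [ 0.02  0.32  0.6   2.08 -0.25  0.8   1.66] err 0.0000 marg 0.34
```

{"op": "step_arm", "data": {
  "moves": [
    [0,-173,-36,-33,-0.007,0.006,0.85],
    [0,-173,-36,-33,-0.007,0.006,0.85],
    [0,-173,-36,-33,-0.007,0.006,0.85],
    [0,-173,-36,-33,-0.007,0.006,0.85],
    [0,-173,-36,-33,-0.007,0.006,0.85],
    [0,-173,-36,-33,-0.007,0.006,0.85]
  ]
}}

```text
clock: 27.1
position: [0.5518, -0.2493, 0.2879]
ee_rot: [0.69, 0.723, 0.007, 0.001]
ft_force: [1.2, 0.0, -0.1]
grip_width: 1.0
grasp_force: 0.0
```

{"op": "step_arm", "data": {
  "moves": [
    [0,-172,-36,-33,-0.007,0.006,0.85],
    [0,-172,-36,-33,-0.007,0.006,0.85],
    [0,-172,-36,-33,-0.007,0.006,0.85],
    [0,-172,-36,-33,-0.007,0.006,0.85],
    [0,-172,-36,-33,-0.007,0.006,0.85],
    [0,-172,-36,-33,-0.007,0.006,0.85],
    [0,-172,-36,-33,-0.007,0.006,0.85],
    [0,-172,-36,-33,-0.007,0.006,0.85]
  ]
}}

```text
clock: 27.9
position: [0.3807, -0.2857, 0.2543]
ee_rot: [0.334, 0.942, 0.002, -0.001]
ft_force: [0.1, 0.1, 0.3]
grip_width: 0.999
grasp_force: 0.0
```

```bash
python3 look.py w; python3 -c "
from chk import *
go(.381,-.291,.005,.89)
q=run([(.381,-.291,.005,0),(.381,-.291,.26,0),(*tray(.01,-.078),.26,1.035)])
"
```

```text
27.9 [ 0.3807 -0.2857  0.2543] [ 0.3343  0.9425  0.0015 -0.0013] [-0.138 -0.049  0.676  1.832  0.029  1.352  1.42 ] [0.1 0.1 0.3] 0.999406872265058 0.0
wrist [ 0.382 -0.292 -0.68   0.884] [257. 162.] 1102
shift [   0.4   -5.2 -249.2] turn [-0.004 -0.002  0.001]
[   0.   -5. -249.] 0 th 0.890 [-0.02  0.33  0.65  2.09 -0.28  0.81  1.68] err 0.0000 marg 0.33
[ -0.  -0. 255.] 0 th 0.890 [-0.15 -0.05  0.7   1.82  0.03  1.36  1.43] err 0.0000 marg 0.34
[113. 430.   0.] 1.035 th 1.925 [-0.59  0.06  0.24  1.72 -0.02  1.36  1.57] err 0.0000 marg 0.37
```

{"op": "step_arm", "data": {
  "moves": [
    [0,1,-6,-50,0,0,0],
    [0,1,-6,-150,0,0,0],
    [0,1,-6,-200,0,0,0],
    [0,1,-6,-220,0,0,0],
    [0,1,-6,-235,0,0,0],
    [0,1,-6,-249,0,0,0],
    [0,1,-6,-249,0,0,0],
    [1,1,-6,-249,0,0,0],
    [1,1,-6,-249,0,0,0],
    [1,1,-6,-249,0,0,0]
  ]
}}

```text
clock: 28.95
position: [0.3824, -0.2925, 0.0064]
ee_rot: [0.333, 0.943, 0.002, -0.0]
ft_force: [-0.4, 0.9, 0.2]
grip_width: 0.511
grasp_force: 0.0
```

{"op": "step_arm", "data": {
  "moves": [
    [1,0,0,0,0,0,0],
    [1,0,0,0,0,0,0],
    [1,0,0,0,0,0,0],
    [1,0,0,20,0,0,0],
    [1,0,0,60,0,0,0],
    [1,0,0,110,0,0,0],
    [1,0,0,160,0,0,0],
    [1,0,0,210,0,0,0],
    [1,0,0,255,0,0,0],
    [1,0,0,255,0,0,0]
  ]
}}

```text
clock: 29.95
position: [0.3832, -0.2936, 0.266]
ee_rot: [0.333, 0.943, 0.002, 0.003]
ft_force: [0.4, -0.0, -1.0]
grip_width: 0.344
grasp_force: 49.8
```

{"op": "step_arm", "data": {
  "moves": [
    [1,56,215,0,0,0,0.52],
    [1,56,215,0,0,0,0.52],
    [1,56,215,0,0,0,0.52],
    [1,56,215,0,0,0,0.52],
    [1,113,430,0,0,0,1.035],
    [1,113,430,0,0,0,1.035],
    [1,113,430,0,0,0,1.035],
    [1,113,430,0,0,0,1.035],
    [1,113,430,0,0,0,1.035],
    [1,113,430,0,0,0,1.035]
  ]
}}

```text
clock: 30.95
position: [0.4937, 0.1446, 0.2588]
ee_rot: [-0.182, 0.983, 0.001, -0.003]
ft_force: [0.0, -0.6, -0.2]
grip_width: 0.345
grasp_force: 49.9
```

```bash
python3 look.py t; python3 -c "
from h import *
go(*tray(.01,-.078),.12,1.925)"
```

```text
30.95 [0.4937 0.1446 0.2588] [-1.815e-01  9.834e-01  9.000e-04 -2.600e-03] [-0.635  0.07   0.278  1.718 -0.022  1.361  1.583] [ 0.  -0.6 -0.2] 0.3446333758294814 49.88217294216156
shift [   0.2   -1.7 -139. ] turn [ 0.001 -0.006 -0.007]
```

{"op": "step_arm", "data": {
  "moves": [
    [1,0,-1,-50,0,-0.005,-0.005],
    [1,0,-1,-95,0,-0.005,-0.005],
    [1,0,-1,-115,0,-0.005,-0.005],
    [1,0,-1,-130,0,-0.005,-0.005],
    [1,0,-1,-137,0,-0.005,-0.005],
    [1,0,-1,-140,0,-0.005,-0.005],
    [1,0,-1,-140,0,-0.005,-0.005],
    [0.55,0,-1,-140,0,-0.005,-0.005],
    [0.55,0,-1,-140,0,-0.005,-0.005],
    [0.55,0,-1,-140,0,-0.005,-0.005]
  ]
}}

```text
clock: 32.0
position: [0.4945, 0.1371, 0.1205]
ee_rot: [-0.175, 0.985, 0.0, 0.001]
ft_force: [0.5, -0.3, -0.1]
grip_width: 0.452
grasp_force: 0.0
```

{"op": "step_arm", "data": {
  "moves": [
    [0.55,0,0,0,0,0,0],
    [0.55,0,0,0,0,0,0],
    [0.55,0,0,10,0,0,0],
    [0.55,0,0,40,0,0,0],
    [0.55,0,0,80,0,0,0],
    [0.3,0,0,120,0,0,0],
    [0.3,0,0,160,0,0,0]
  ]
}}

```text
clock: 32.7
position: [0.494, 0.1367, 0.2824]
ee_rot: [-0.175, 0.985, 0.0, 0.001]
ft_force: [0.5, 0.9, -1.0]
grip_width: 0.701
grasp_force: 0.0
```

```bash
python3 look.py t; python3 -c "
from look import *
c=wcam(); cv2.imwrite('pics/w_tray.png',c['image']); rep(c,'w',zc=.125,amin=400,amax=20000)
c=snap('side','side1')
from chk import *
A=np.array([.511,-.412]); L=1.356
gx,gy=A+.085*np.array([np.cos(L),np.sin(L)]); print(gx,gy)
th=thq(np.array(manip.get_obs()['joint_pos'])); print(th)
for tt in (L-np.pi/2,L+np.pi/2):
    print(tt); q=run([(gx,gy,.22,tt-th),(gx,gy,.115,0)])
    for k in range(1,5):
        a=L-.742*k/4; q=run([(*(A+.085*np.array([np.cos(a),np.sin(a)])),.115,-.742/4)],q)
"
```

```text
32.7 [0.494  0.1367 0.2824] [-1.747e-01  9.846e-01  1.000e-04  7.000e-04] [-0.634  0.049  0.287  1.69  -0.014  1.403  1.577] [ 0.5  0.9 -1. ] 0.7006634449002107 0.0
top [0.477 0.141 0.384 0.555] [194. 209.] 159
w [0.492 0.135 0.341 0.883] [260. 167.] 1712
w [0.475 0.188 0.347 0.894] [313. 168.] 1925
w [0.459 0.235 0.391 0.892] [361. 169.] 2154
w [0.441 0.285 0.378 0.879] [411. 169.] 2380
0.529117617396899 -0.32895331469673467
1.9224537841443359
-0.21479632679489646
[  33. -466.  -63.] -2.1372501109392323 th -0.215 [-0.11  0.41  0.78  1.52 -0.29  1.34  0.49] err 0.0000 marg 0.53
[   0.   -0. -105.] 0 th -0.215 [-0.07  0.5   0.73  1.64 -0.36  1.15  0.53] err 0.0000 marg 0.56
[15. -5.  0.] -0.1855 th -0.400 [-0.08  0.54  0.76  1.59 -0.4   1.17  0.37] err 0.0000 marg 0.58
[14. -7. -0.] -0.1855 th -0.586 [-0.09  0.59  0.79  1.55 -0.44  1.19  0.2 ] err 0.0000 marg 0.55
[ 12. -10.   0.] -0.1855 th -0.771 [-0.08  0.64  0.82  1.5  -0.48  1.21  0.04] err 0.0000 marg 0.52
[ 10. -12.   0.] -0.1855 th -0.957 [-0.07  0.68  0.85  1.46 -0.53  1.24 -0.12] err 0.0000 marg 0.49
2.9267963267948964
[  33. -466.  -63.] 1.0043425426505606 th 2.200 [ 0.75  0.35 -0.34  1.47  0.12  1.34  2.6 ] err 0.7520 marg 0.00
[  -0.    0. -106.] 0 th 2.200 [ 0.74  0.44 -0.33  1.59  0.15  1.14  2.58] err 0.0000 marg 0.00
[15. -5.  0.] -0.1855 th 2.015 [ 0.71  0.46 -0.3   1.55  0.14  1.15  2.39] err 0.0000 marg 0.04
[14. -7.  0.] -0.1855 th 1.829 [ 0.67  0.49 -0.26  1.5   0.13  1.17  2.22] err 0.0000 marg 0.22
[ 12. -10.   0.] -0.1855 th 1.644 [ 0.65  0.52 -0.22  1.46  0.12  1.18  2.05] err 0.0000 marg 0.39
[ 10. -12.   0.] -0.1855 th 1.458 [ 0.62  0.55 -0.19  1.41  0.1   1.19  1.88] err 0.0000 marg 0.56
```

View pics/w_tray.png

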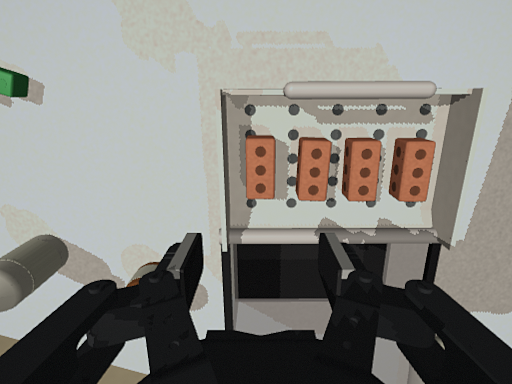

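All four blocks lie flat in the tray, at wrist px (260,167), (313,168), (361,169) and (411,169). Next is the valve: first a look from above with the wrist camera.

{"op": "step_arm", "data": {
  "moves": [
    [0,10,-150,20,0,0,-0.7],
    [0,10,-150,20,0,0,-0.7],
    [0,10,-150,20,0,0,-0.7],
    [0,10,-150,20,0,0,-0.7],
    [0,10,-150,20,0,0,-0.7],
    [0,20,-300,20,0,0,-1.4],
    [0,20,-300,20,0,0,-1.4],
    [0,20,-300,20,0,0,-1.4],
    [0,20,-300,20,0,0,-1.4],
    [0,20,-300,20,0,0,-1.4]
  ]
}}

```text
clock: 33.85
position: [0.5134, -0.165, 0.2992]
ee_rot: [0.505, 0.863, -0.001, -0.0]
ft_force: [-0.0, 0.6, -0.6]
grip_width: 1.003
grasp_force: 0.0
```

{"op": "step_arm", "data": {
  "moves": [
    [0,14,-164,-30,0,0,-0.74],
    [0,14,-164,-30,0,0,-0.74],
    [0,14,-164,-30,0,0,-0.74],
    [0,14,-164,-30,0,0,-0.74],
    [0,14,-164,-30,0,0,-0.74],
    [0,14,-164,-30,0,0,-0.74],
    [0,14,-164,-30,0,0,-0.74],
    [0,14,-164,-30,0,0,-0.74]
  ]
}}

```text
clock: 34.65
position: [0.5284, -0.3263, 0.2699]
ee_rot: [0.778, 0.628, -0.0, 0.0]
ft_force: [-0.1, -0.7, 0.3]
grip_width: 0.999
grasp_force: 0.0
```

```bash
cat > lev.py <<'E'
from look import *
import sys
A=np.array([.511,-.412])
if __name__=='__main__':
    st(); c=wcam(); import pickle; pickle.dump(c,open('wl.pkl','wb'))
    im=cv2.resize(c['image'],None,fx=1.5,fy=1.5,interpolation=cv2.INTER_CUBIC)
    cv2.imwrite(f'pics/{sys.argv[1]}.png',im)
    for L,r,z in((1.356,.104,.143),(.614,.065,.117)):
        print('proj axis,tip',proj(c,[[*A,z],[*(A+r*np.array([np.cos(L),np.sin(L)])),z]])*1.5)
E
python3 lev.py lev0
```

```text
34.65 [ 0.5284 -0.3263  0.2699] [ 7.784e-01  6.278e-01 -2.000e-04  0.000e+00] [-0.126  0.377  0.808  1.449 -0.272  1.43   0.472] [-0.1 -0.7  0.3] 0.9994106347963889 0.0
proj axis,tip [[392.07543202 393.82437191]
 [392.41791588 245.21778142]]
proj axis,tip [[391.93967388 375.39598644]
 [453.71305862 315.09524423]]
```

View pics/lev0.png

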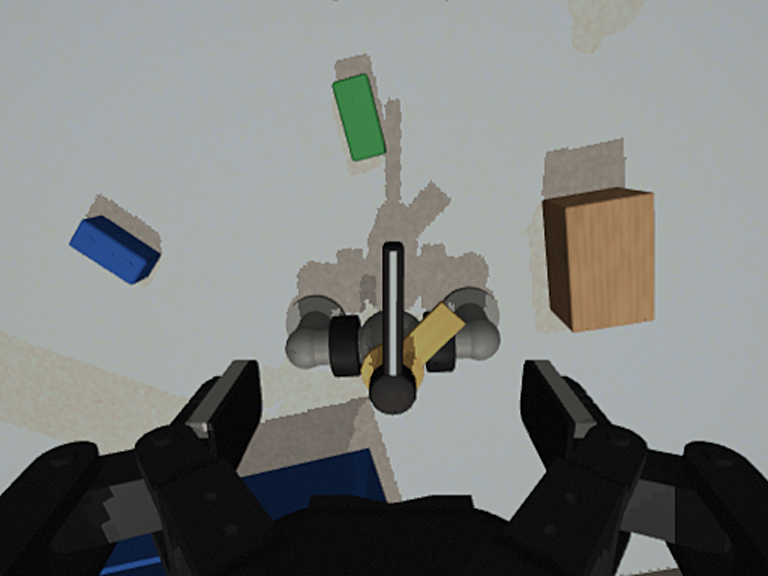

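{"op": "step_arm", "data": {
  "grip_force": 60,
  "moves": [
    [0.2,0,-3,-50,0,0,0],
    [0.2,0,-3,-90,0,0,0],
    [0.2,0,-3,-120,0,0,0],
    [0.2,0,-3,-140,0,0,0],
    [0.2,0,-3,-155,0,0,0],
    [0.2,0,-3,-155,0,0,0],
    [0.2,0,-3,-155,0,0,0]
  ]
}}

```text
clock: 35.4
position: [0.5286, -0.3303, 0.1158]
ee_rot: [0.78, 0.626, -0.0, 0.001]
ft_force: [0.7, -0.6, 0.0]
grip_width: 0.797
grasp_force: 0.0
```

```bash
python3 -c "
from h import *
st(); go(.5291,-.329,.115,-.215)"
```

```text
35.4 [ 0.5286 -0.3303  0.1158] [ 7.795e-01  6.264e-01 -2.000e-04  6.000e-04] [-0.081  0.5    0.748  1.637 -0.365  1.148  0.54 ] [ 0.7 -0.6  0. ] 0.7973902158886499 0.0
shift [ 0.5  1.3 -0.8] turn [0.001 0.001 0.002]
```

{"op": "step_arm", "data": {
  "moves": [
    [1,0,1,0,0,0,0],
    [1,0,1,0,0,0,0],
    [1,0,1,0,0,0,0],
    [1,0,1,0,0,0,0],
    [1,0,1,0,0,0,0],
    [1,0,1,0,0,0,0],
    [1,0,1,0,0,0,0],
    [1,0,1,0,0,0,0]
  ]
}}

```text
clock: 36.2
position: [0.5288, -0.3292, 0.1155]
ee_rot: [0.78, 0.626, 0.0, 0.001]
ft_force: [0.6, 1.0, 5.6]
grip_width: 0.152
grasp_force: 59.1
```

{"op": "step_arm", "data": {
  "moves": [
    [1,4,-1,0,0,0,-0.053],
    [1,9,-2,0,0,0,-0.106],
    [1,13,-4,0,0,0,-0.159],
    [1,17,-6,0,0,0,-0.212],
    [1,21,-8,0,0,0,-0.265],
    [1,25,-10,0,0,0,-0.318],
    [1,29,-12,0,0,0,-0.371],
    [1,33,-15,0,0,0,-0.424],
    [1,33,-15,0,0,0,-0.424]
  ]
}}

```text
clock: 37.1
position: [0.5619, -0.3443, 0.1155]
ee_rot: [0.894, 0.447, -0.0, 0.0]
ft_force: [-0.3, 3.1, 7.9]
grip_width: 0.152
grasp_force: 59.5
```

```bash
cat > la.py <<'E'
from h import *
o=manip.get_obs(); A=np.array([.511,-.412]); d=o['position'][:2]-A; y=R.from_quat(o['ee_rot']).as_matrix()[:,1]
print('ang pos %.3f'%np.arctan2(d[1],d[0]),'r %.4f'%np.linalg.norm(d),'ang tool %.3f'%(np.arctan2(y[1],y[0])+np.pi/2)); st(); print(o['torque'])
E
python3 la.py
```

```text
ang pos 0.926 r 0.0847 ang tool 0.927
37.1 [ 0.5619 -0.3443  0.1155] [ 8.945e-01  4.471e-01 -1.000e-04  4.000e-04] [-0.093  0.608  0.815  1.535 -0.462  1.199  0.159] [-0.3  3.1  7.9] 0.1523853994172654 59.483333230018616
[ 0.40134135  0.02033225 -0.25393634]
```

{"op": "step_arm", "data": {
  "moves": [
    [1,4,-3,0,0,0,-0.055],
    [1,7,-6,0,0,0,-0.105],
    [1,10,-9,0,0,0,-0.16],
    [1,13,-12,0,0,0,-0.21],
    [1,16,-15,0,0,0,-0.26],
    [1,19,-19,0,0,0,-0.312],
    [1,19,-19,0,0,0,-0.312],
    [1,19,-19,0,0,0,-0.312]
  ]
}}

```text
clock: 37.9
position: [0.5802, -0.3632, 0.1155]
ee_rot: [0.953, 0.303, -0.0, 0.0]
ft_force: [-1.4, 2.1, 6.7]
grip_width: 0.151
grasp_force: 59.6
```

```bash
python3 la.py
```

```text
ang pos 0.614 r 0.0847 ang tool 0.616
37.9 [ 0.5802 -0.3632  0.1155] [ 9.529e-01  3.032e-01 -3.000e-04  0.000e+00] [-0.078  0.687  0.864  1.457 -0.534  1.243 -0.109] [-1.4  2.1  6.7] 0.1510826968463475 59.56871151924133
[ 0.51872226  0.27300745 -0.39391073]
```

Now I release the lever, rise and check it.

{"op": "step_arm", "data": {
  "moves": [
    [0.2,0,0,0,0,0,0],
    [0.2,0,0,0,0,0,0],
    [0.2,0,0,0,0,0,0],
    [0.2,0,0,0,0,0,0],
    [0.2,0,0,0,0,0,0],
    [0.2,0,0,20,0,0,0],
    [0.2,0,0,60,0,0,0],
    [0.2,0,0,100,0,0,0],
    [0,0,0,140,0,0,0],
    [0,0,0,140,0,0,0]
  ]
}}

```text
clock: 38.9
position: [0.5813, -0.3649, 0.261]
ee_rot: [0.953, 0.304, 0.002, 0.003]
ft_force: [-0.2, -0.1, -1.4]
grip_width: 1.002
grasp_force: 0.0
```

```bash
python3 lev.py lev1; python3 look.py t
```

```text
38.9 [ 0.5813 -0.3649  0.261 ] [0.9528 0.3036 0.0022 0.0032] [-0.087  0.59   0.931  1.276 -0.465  1.487 -0.162] [-0.2 -0.1 -1.4] 1.0020505039453058 0.0
proj axis,tip [[385.11468081 397.96100365]
 [270.7434377  288.04410787]]
proj axis,tip [[385.23573522 378.76263788]
 [385.13331898 293.10145093]]
38.95 [ 0.5809 -0.3641  0.2579] [0.9528 0.3036 0.0012 0.0019] [-0.087  0.592  0.929  1.28  -0.466  1.485 -0.162] [ 0.7 -0.5  0.1] 1.0029426059859043 0.0
top [0.498 0.152 0.365 0.911] [191. 205.] 276
top [0.479 0.21  0.343 0.875] [170. 212.] 276
top [0.461 0.262 0.371 0.879] [152. 219.] 287
top [0.442 0.316 0.366 0.868] [132. 226.] 293
```

View pics/lev1.png

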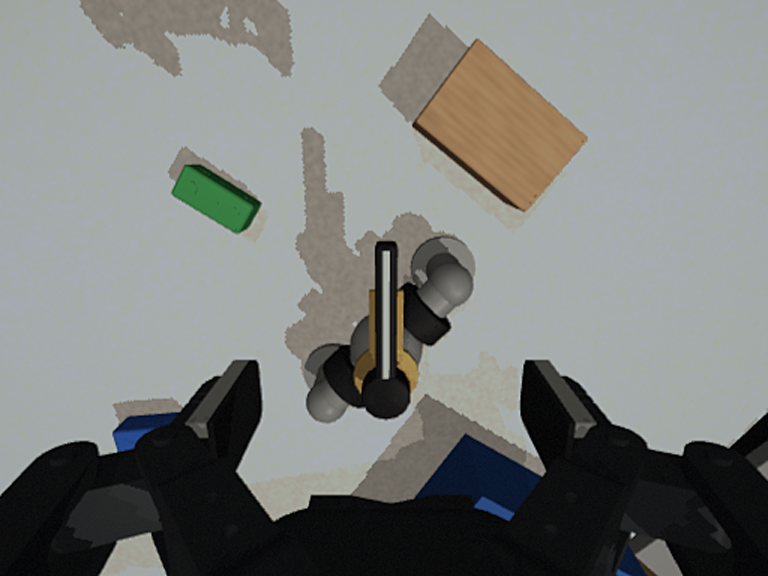

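The lever, tip at (386,243), lies centred along the brass tab at x≈386. I let it run for 4 s and then go back down.

{"op": "step_arm", "data": {
  "moves": [
    [0,0,0,0,0,0,0],
    [0,0,0,0,0,0,0],
    [0,0,0,0,0,0,0],
    [0,0,0,0,0,0,0],
    [0,0,0,0,0,0,0],
    [0,0,0,0,0,0,0],
    [0,0,0,0,0,0,0],
    [0,0,0,0,0,0,0],
    [0,0,0,0,0,0,0],
    [0,0,0,0,0,0,0]
  ]
}}

```text
clock: 40.0
position: [0.5802, -0.3631, 0.2549]
ee_rot: [0.953, 0.304, -0.0, 0.0]
ft_force: [0.8, 0.1, -0.7]
grip_width: 1.0
grasp_force: 0.0
```

{"op": "step_arm", "data": {
  "moves": [
    [0,0,0,0,0,0,0],
    [0,0,0,0,0,0,0],
    [0,0,0,0,0,0,0],
    [0,0,0,0,0,0,0],
    [0,0,0,0,0,0,0],
    [0,0,0,0,0,0,0],
    [0,0,0,0,0,0,0],
    [0,0,0,0,0,0,0],
    [0,0,0,0,0,0,0],
    [0,0,0,0,0,0,0]
  ]
}}

```text
clock: 41.0
position: [0.5802, -0.3631, 0.2549]
ee_rot: [0.953, 0.304, -0.0, 0.0]
ft_force: [-0.4, 0.2, 0.2]
grip_width: 0.999
grasp_force: 0.0
```

{"op": "step_arm", "data": {
  "moves": [
    [0,0,0,0,0,0,0],
    [0,0,0,0,0,0,0],
    [0,0,0,0,0,0,0],
    [0,0,0,0,0,0,0],
    [0,0,0,0,0,0,0],
    [0,0,0,0,0,0,0],
    [0,0,0,0,0,0,0],
    [0,0,0,0,0,0,0],
    [0,0,0,0,0,0,0],
    [0,0,0,0,0,0,0]
  ]
}}

```text
clock: 42.0
position: [0.5802, -0.3631, 0.2549]
ee_rot: [0.953, 0.304, -0.0, 0.0]
ft_force: [-0.3, 0.7, 0.4]
grip_width: 1.001
grasp_force: 0.0
```

{"op": "step_arm", "data": {
  "moves": [
    [0.2,0,0,0,0,0,0],
    [0.2,0,0,0,0,0,0],
    [0.2,0,0,-40,0,0,0],
    [0.2,0,0,-80,0,0,0],
    [0.2,0,0,-110,0,0,0],
    [0.2,0,0,-130,0,0,0],
    [0.2,0,0,-140,0,0,0],
    [0.2,0,0,-140,0,0,0],
    [0.2,0,0,-140,0,0,0]
  ]
}}

```text
clock: 42.9
position: [0.5806, -0.3635, 0.1161]
ee_rot: [0.953, 0.304, -0.0, 0.001]
ft_force: [0.2, 0.2, -0.6]
grip_width: 0.802
grasp_force: 0.0
```

```bash
python3 la.py
```

```text
ang pos 0.608 r 0.0848 ang tool 0.617
42.9 [ 0.5806 -0.3635  0.1161] [ 9.528e-01  3.036e-01 -0.000e+00  6.000e-04] [-0.079  0.687  0.864  1.456 -0.534  1.243 -0.109] [ 0.2  0.2 -0.6] 0.8022523418923936 0.0
[ 0.00290483  0.00105702 -0.01784212]
```

{"op": "step_arm", "data": {
  "moves": [
    [1,0,0,0,0,0,0],
    [1,0,0,0,0,0,0],
    [1,0,0,0,0,0,0],
    [1,0,0,0,0,0,0],
    [1,0,0,0,0,0,0],
    [1,0,0,0,0,0,0],
    [1,0,0,0,0,0,0],
    [1,0,0,0,0,0,0]
  ]
}}

```text
clock: 43.7
position: [0.5804, -0.3632, 0.1154]
ee_rot: [0.953, 0.304, -0.0, 0.0]
ft_force: [-1.0, 1.7, 5.9]
grip_width: 0.157
grasp_force: 58.7
```

{"op": "step_arm", "data": {
  "moves": [
    [1,-3,4,0,0,0,0.053],
    [1,-6,7,0,0,0,0.106],
    [1,-9,10,0,0,0,0.159],
    [1,-12,13,0,0,0,0.212],
    [1,-15,16,0,0,0,0.265],
    [1,-19,19,0,0,0,0.318],
    [1,-23,22,0,0,0,0.371],
    [1,-26,24,0,0,0,0.424],
    [1,-26,24,0,0,0,0.424]
  ]
}}

```text
clock: 44.6
position: [0.5541, -0.3388, 0.1154]
ee_rot: [0.867, 0.498, -0.0, -0.0]
ft_force: [-1.4, 2.8, 5.6]
grip_width: 0.154
grasp_force: 58.9
```

{"op": "step_arm", "data": {
  "moves": [
    [1,-4,2,0,0,0,0.053],
    [1,-8,4,0,0,0,0.106],
    [1,-12,6,0,0,0,0.159],
    [1,-16,8,0,0,0,0.212],
    [1,-20,9,0,0,0,0.265],
    [1,-25,10,0,0,0,0.318],
    [1,-25,10,0,0,0,0.318],
    [1,-27,10.5,0,0,0,0.34],
    [1,-27,10.5,0,0,0,0.34]
  ]
}}

```text
clock: 45.5
position: [0.5274, -0.3287, 0.1154]
ee_rot: [0.771, 0.637, -0.0, 0.0]
ft_force: [-0.8, 2.0, 6.6]
grip_width: 0.153
grasp_force: 59.1
```

```bash
python3 la.py
```

```text
ang pos 1.377 r 0.0849 ang tool 1.381
45.5 [ 0.5274 -0.3287  0.1154] [ 7.709e-01  6.370e-01 -1.000e-04  5.000e-04] [-0.082  0.496  0.744  1.643 -0.361  1.145  0.564] [-0.8  2.   6.6] 0.15334508513360753 59.05368089675903
[ 0.34918826  0.31757631 -0.01356993]
```

{"op": "step_arm", "data": {
  "moves": [
    [1,-2,0.4,0,0,0,0.02],
    [1,-3.5,0.6,0,0,0,0.04],
    [1,-3.5,0.6,0,0,0,0.04],
    [1,-3.5,0.6,0,0,0,0.04]
  ]
}}

```text
clock: 45.9
position: [0.5245, -0.3282, 0.1154]
ee_rot: [0.758, 0.652, 0.0, 0.001]
ft_force: [3.3, -0.3, 4.9]
grip_width: 0.154
grasp_force: 59.4
```

```bash
python3 la.py
```

```text
ang pos 1.411 r 0.0849 ang tool 1.420
45.9 [ 0.5245 -0.3282  0.1154] [0.7583 0.6519 0.     0.0009] [-0.079  0.486  0.738  1.651 -0.353  1.14   0.599] [ 3.3 -0.3  4.9] 0.1535505785710987 59.36043083667755
[ 0.03995787 -0.60061847 -0.27888491]
```

{"op": "step_arm", "data": {
  "moves": [
    [1,-3,0.4,0,0,0,0.02],
    [1,-3,0.4,0,0,0,0.02],
    [1,-3,0.4,0,0,0,0.02]
  ]
}}

```text
clock: 46.2
position: [0.5243, -0.3282, 0.1155]
ee_rot: [0.752, 0.66, 0.001, 0.004]
ft_force: [17.5, -5.5, -5.0]
grip_width: 0.153
grasp_force: 61.7
```

```bash
python3 la.py
```

```text
ang pos 1.413 r 0.0849 ang tool 1.441
46.2 [ 0.5243 -0.3282  0.1155] [0.7516 0.6596 0.0011 0.0037] [-0.078  0.48   0.734  1.657 -0.349  1.132  0.618] [17.5 -5.5 -5. ] 0.15328443669860328 61.72140955924988
[-1.19677256 -3.55666361 -0.97237266]
```

{"op": "step_arm", "data": {
  "moves": [
    [1,3,-0.4,0,0,0,-0.02],
    [1,3,-0.4,0,0,0,-0.02],
    [0.2,3,-0.4,0,0,0,-0.02],
    [0.2,3,-0.4,0,0,0,-0.02],
    [0.2,3,-0.4,0,0,0,-0.02],
    [0.2,3,-0.4,0,0,0,-0.02],
    [0.2,3,-0.4,20,0,0,-0.02],
    [0.2,3,-0.4,60,0,0,-0.02],
    [0.2,3,-0.4,100,0,0,-0.02],
    [0.2,3,-0.4,150,0,0,-0.02]
  ]
}}

```text
clock: 47.2
position: [0.5229, -0.3275, 0.2653]
ee_rot: [0.758, 0.652, -0.001, -0.001]
ft_force: [0.8, -1.1, -0.6]
grip_width: 0.798
grasp_force: 0.0
```

```bash
python3 la.py; cat > bar.py <<'E'
from chk import *
H=np.array([.5404,.2377]); 
def bar(f): u=-.158*np.cos(f)+.054*np.sin(f); return np.r_[H+u*TX,.122+.158*np.sin(f)+.054*np.cos(f)]
if __name__=='__main__':
    c=snap('top','top2'); im=c['image']; t=im[150:230,350:420]; cv2.imwrite('pics/valve2.png',cv2.resize(t,None,fx=5,fy=5,interpolation=cv2.INTER_CUBIC))
    q=np.array(manip.get_obs()['joint_pos']); th=thq(q); b=bar(0); print(b)
    q=run([(b[0],b[1],.27,.354-th),(b[0],b[1],.157,0)],q)
    for f in(.2,.4,.6,.8,1.,1.2,1.35,1.45):
        B=bar(f); q=run([(B[0],B[1],B[2]-.019,0)],q)
E
python3 bar.py
```

```text
ang pos 1.431 r 0.0854 ang tool 1.421
47.2 [ 0.5229 -0.3275  0.2653] [ 0.7581  0.6521 -0.0009 -0.0009] [-0.119  0.368  0.799  1.466 -0.262  1.42   0.536] [ 0.8 -1.1 -0.6] 0.7980269978546766 0.0
[-0.0402335  -0.11260049  0.03739725]
[0.39219701 0.1829289  0.176     ]
[-133.  513.   -5.] 0.5040208806762269 th 0.354 [-0.81 -0.13  0.24  1.88  0.03  1.39 -0.22] err 0.0000 marg 0.33
[  -0.    0. -113.] 0 th 0.354 [-0.81 -0.05  0.26  2.05  0.01  1.14 -0.2 ] err 0.0000 marg 0.37
[13.  5. 30.] 0 th 0.354 [-0.8  -0.04  0.26  1.98  0.01  1.2  -0.19] err 0.0000 marg 0.37
[18.  7. 27.] 0 th 0.354 [-0.8  -0.02  0.27  1.9   0.01  1.26 -0.18] err 0.0000 marg 0.44
[23.  9. 23.] 0 th 0.354 [-0.8   0.02  0.28  1.81 -0.01  1.31 -0.16] err 0.0000 marg 0.48
[27. 10. 17.] 0 th 0.354 [-0.79  0.08  0.29  1.72 -0.02  1.35 -0.14] err 0.0000 marg 0.53
[29. 11. 11.] 0 th 0.354 [-0.78  0.15  0.31  1.63 -0.04  1.38 -0.11] err 0.0000 marg 0.58
[31. 11.  5.] 0 th 0.354 [-0.76  0.22  0.32  1.53 -0.07  1.4  -0.08] err 0.0000 marg 0.65
[23.  9. -1.] 0 th 0.354 [-0.74  0.28  0.32  1.47 -0.09  1.41 -0.07] err 0.0000 marg 0.65
[15.  6. -3.] 0 th 0.354 [-0.73  0.32  0.32  1.43 -0.1   1.41 -0.06] err 0.0000 marg 0.65
```

View pics/valve2.png

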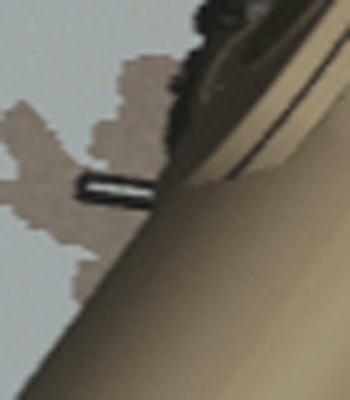

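The lever tip at crop (82,188) is now a little past its start at (85,177). It rests against the stop, so the valve is fully shut. Next, the tray bar.

{"op": "step_arm", "data": {
  "moves": [
    [0.2,-66,256,0,0,0,0.25],
    [0.2,-66,256,0,0,0,0.25],
    [0.2,-66,256,0,0,0,0.25],
    [0.2,-66,256,0,0,0,0.25],
    [0.2,-66,256,0,0,0,0.25],
    [0.2,-133,513,0,0,0,0.5],
    [0.2,-133,513,0,0,0,0.5],
    [0.2,-133,513,0,0,0,0.5],
    [0.2,-133,513,0,0,0,0.5],
    [0.2,-133,513,0,0,0,0.5]
  ]
}}

```text
clock: 48.25
position: [0.3973, 0.1577, 0.2649]
ee_rot: [0.573, 0.819, 0.0, 0.0]
ft_force: [1.7, 0.2, -0.2]
grip_width: 0.797
grasp_force: 0.0
```

{"op": "step_arm", "data": {
  "moves": [
    [0.2,0,0,0,0,0,0],
    [0.2,0,0,0,0,0,0],
    [0.2,0,0,0,0,0,0]
  ]
}}

```text
clock: 48.55
position: [0.3986, 0.1549, 0.2648]
ee_rot: [0.574, 0.819, -0.0, 0.0]
ft_force: [0.3, -0.5, 0.2]
grip_width: 0.798
grasp_force: 0.0
```

```bash
python3 - <<'E'
from look import *
st(); go(.3922,.1829,.157,.354)
c=wcam(); print('bar ends proj',1.5*proj(c,[[*(np.array([.3922,.1829])+s*.055*TY),.183] for s in(-1,1)]))
cv2.imwrite('pics/bar0.png',cv2.resize(c['image'],None,fx=1.5,fy=1.5)); rep(c,'w',zc=.125,amin=400,amax=20000)
E
```

```text
48.55 [0.3986 0.1549 0.2648] [ 5.738e-01  8.190e-01 -4.000e-04  3.000e-04] [-0.773 -0.146  0.267  1.903  0.04   1.38  -0.167] [ 0.3 -0.5  0.2] 0.7984601364517483 0.0
shift [  -6.4   28.  -107.8] turn [0.001 0.    0.005]
bar ends proj [[398.04957325 338.91196896]
 [397.83170104 127.12224844]]
w [0.439 0.286 0.394 0.775] [358.  55.] 2653
w [0.457 0.235 0.35  0.912] [352. 120.] 2496
w [0.475 0.187 0.251 0.856] [347. 174.] 2276
w [0.492 0.134 0.262 0.747] [340. 226.] 1937
```

View pics/bar0.png

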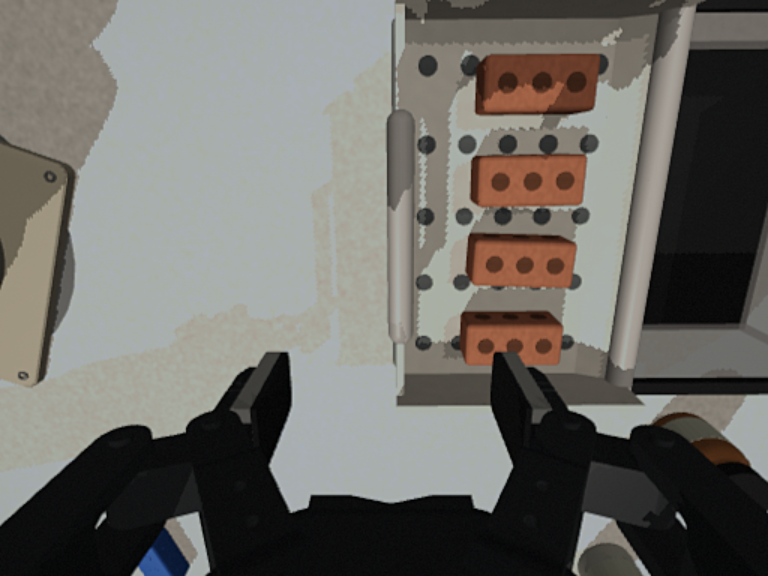

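The bar spans px (400,115) to (399,343), as predicted, and the four blocks lie in the tray. Gripping the bar now.

{"op": "step_arm", "data": {
  "grip_force": 60,
  "moves": [
    [0.45,-6,28,0,0,0,0.005],
    [0.45,-6,28,0,0,0,0.005],
    [0.45,-6,28,-40,0,0,0.005],
    [0.45,-6,28,-70,0,0,0.005],
    [0.45,-6,28,-90,0,0,0.005],
    [0.45,-6,28,-100,0,0,0.005],
    [0.45,-6,28,-108,0,0,0.005],
    [0.45,-6,28,-108,0,0,0.005],
    [0.45,-6,28,-108,0,0,0.005]
  ]
}}

```text
clock: 49.5
position: [0.3928, 0.1841, 0.1577]
ee_rot: [0.571, 0.821, 0.0, 0.0]
ft_force: [0.0, -0.2, -0.6]
grip_width: 0.549
grasp_force: 0.0
```

{"op": "step_arm", "data": {
  "moves": [
    [1,0,0,0,0,0,0],
    [1,0,0,0,0,0,0],
    [1,0,0,0,0,0,0],
    [1,0,0,0,0,0,0],
    [1,0,0,0,0,0,0],
    [1,0,0,0,0,0,0],
    [1,0,0,0,0,0,0]
  ]
}}

```text
clock: 50.2
position: [0.3931, 0.1844, 0.1576]
ee_rot: [0.571, 0.821, 0.001, 0.001]
ft_force: [5.2, 1.9, 5.7]
grip_width: 0.141
grasp_force: 58.7
```

```bash
python3 - <<'E'
from bar import *
st()
for f in(.1,.2,.3,.4,.5,.6,.7,.8,.9,1.,1.1,1.2,1.3,1.4): print(f,np.round((bar(f)-bar(0))*1000,1))
E
```

```text
50.2 [0.3931 0.1844 0.1576] [5.711e-01 8.209e-01 7.000e-04 8.000e-04] [-0.794 -0.044  0.245  2.046  0.013  1.136 -0.199] [5.2 1.9 5.7] 0.1413023448749681 58.70054304599762
0.1 [ 5.8  2.1 15.5]
0.2 [13.   4.8 30.3]
0.3 [21.6  8.  44.3]
0.4 [31.4 11.6 57.3]
0.5 [42.4 15.7 69.1]
0.6 [54.5 20.1 79.8]
0.7 [67.5 24.9 89.1]
0.8 [81.3 30.  97. ]
0.9 [ 95.8  35.4 103.3]
1.0 [110.8  40.9 108.1]
1.1 [126.1  46.6 111.3]
1.2 [141.7  52.4 112.8]
1.3 [157.4  58.2 112.7]
1.4 [172.9  63.9 110.9]
```

{"op": "step_arm", "data": {
  "moves": [
    [1,3,1,8,0,0,0],
    [1,6,2,15.5,0,0,0],
    [1,9,3.5,23,0,0,0],
    [1,13,5,30,0,0,0],
    [1,17,6.5,37.5,0,0,0],
    [1,21.5,8,44.5,0,0,0],
    [1,26.5,10,51,0,0,0],
    [1,31.5,11.5,57,0,0,0]
  ]
}}

```text
clock: 51.0
position: [0.4218, 0.195, 0.2139]
ee_rot: [0.571, 0.821, -0.003, -0.001]
ft_force: [-12.1, -3.0, 1.6]
grip_width: 0.141
grasp_force: 58.7
```

```bash
python3 - <<'E'
from h import *
st(); snap('side','tilt1')
E
```

```text
51.0 [0.4218 0.195  0.2139] [ 0.5709  0.821  -0.0026 -0.0014] [-0.791 -0.018  0.258  1.898  0.004  1.267 -0.178] [-12.1  -3.    1.6] 0.14123796791510881 58.69254112243652
```

View pics/tilt1.png

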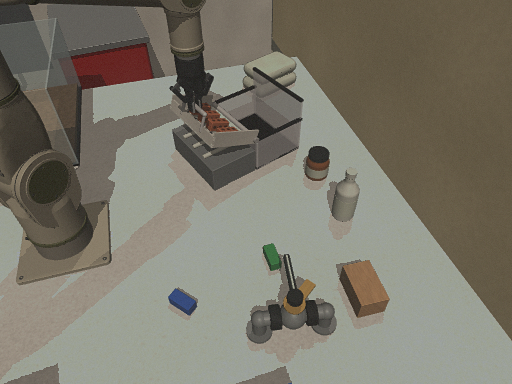

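{"op": "step_arm", "data": {
  "moves": [
    [1,5,2,6,0,0,0],
    [1,11,4,12,0,0,0],
    [1,17,6,17,0,0,0],
    [1,23,8.5,22.5,0,0,0],
    [1,29.5,11,27,0,0,0],
    [1,36,13,32,0,0,0],
    [1,43,16,36,0,0,0],
    [1,50,18.5,39.7,0,0,0]
  ]
}}

```text
clock: 51.85
position: [0.4728, 0.214, 0.256]
ee_rot: [0.571, 0.821, -0.001, -0.001]
ft_force: [-1.4, 0.7, -6.3]
grip_width: 0.134
grasp_force: 59.3
```

{"op": "step_arm", "data": {
  "moves": [
    [1,7,2.5,3.5,0,0,0],
    [1,14.5,5.5,6.3,0,0,0],
    [1,22,8,9,0,0,0],
    [1,29.5,11,11,0,0,0],
    [1,37,14,13,0,0,0],
    [1,44.5,16.5,14.3,0,0,0],
    [1,52,19,15.3,0,0,0],
    [1,60,22.3,15.8,0,0,0],
    [1,68,25,16,0,0,0],
    [1,76,28,15.7,0,0,0]
  ]
}}

```text
clock: 52.85
position: [0.55, 0.2426, 0.2699]
ee_rot: [0.571, 0.821, -0.0, -0.0]
ft_force: [-2.6, 0.5, 4.0]
grip_width: 0.145
grasp_force: 65.6
```

```bash
python3 - <<'E'
from bar import *
st(); P=manip.get_obs()['position']+[0,0,.019]; d=P-np.r_[H,.122]; u=d[:2]@TX; print('tilt',np.arctan2(.054,-.158)-np.arctan2(d[2],u),np.hypot(u,d[2]))
E
```

```text
52.85 [0.55   0.2426 0.2699] [ 5.708e-01  8.211e-01 -1.000e-04 -0.000e+00] [-0.74   0.262  0.306  1.485 -0.079  1.406 -0.075] [-2.6  0.5  4. ] 0.14545107337052293 65.55426836013794
tilt 1.3054632080773827 0.16723629102258392
```

{"op": "step_arm", "data": {
  "moves": [
    [1,4,1.5,-0.3,0,0,0],
    [1,8,3,-0.8,0,0,0],
    [1,12,4.5,-1.4,0,0,0],
    [1,12,4.5,-1.4,0,0,0],
    [1,12,4.5,-1.4,0,0,0],
    [1,12,4.5,-1.4,0,0,0],
    [1,12,4.5,-1.4,0,0,0],
    [1,12,4.5,-1.4,0,0,0]
  ]
}}

```text
clock: 53.65
position: [0.5617, 0.2469, 0.2681]
ee_rot: [0.571, 0.821, 0.0, 0.0]
ft_force: [-0.9, 3.6, 2.8]
grip_width: 0.137
grasp_force: 66.4
```

```bash
python3 - <<'E'
from h import *
st(); a=snap('side','tilt2')['image'][40:180,140:340]; b=snap('top','tilt2t')['image'][80:270,60:260]
im=np.zeros((570,800,3),np.uint8); x=cv2.resize(a,(400,280),interpolation=cv2.INTER_CUBIC); im[:280,:400]=x; y=cv2.resize(b,(400,380),interpolation=cv2.INTER_CUBIC); im[:380,400:]=y; cv2.imwrite('pics/tilt2m.png',im)
E
```

```text
53.65 [0.5617 0.2469 0.2681] [5.709e-01 8.210e-01 1.000e-04 3.000e-04] [-0.733  0.292  0.308  1.454 -0.088  1.409 -0.067] [-0.9  3.6  2.8] 0.1366523300444531 66.43829226493835
```

View pics/tilt2m.png

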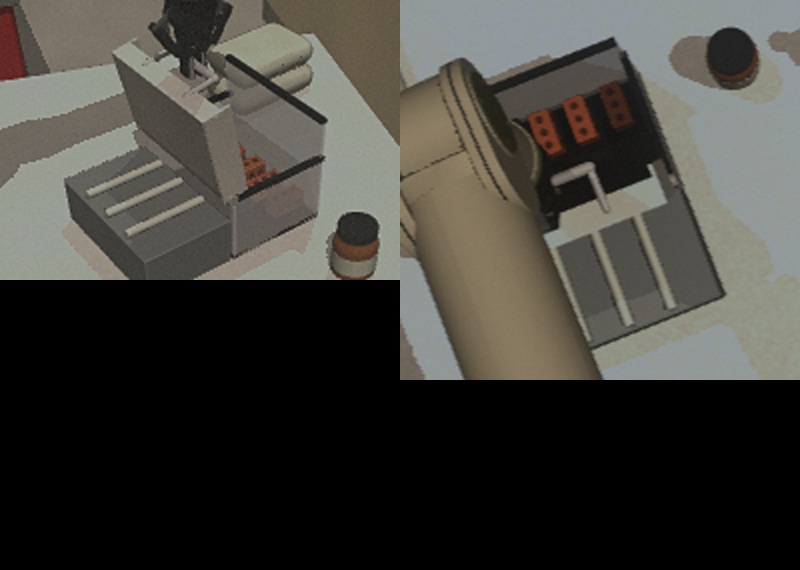

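Three blocks are visible in the chamber at (545,132), (580,118) and (617,104); the fourth must be behind the arm. I lower the tray along the same arc.

{"op": "step_arm", "data": {
  "moves": [
    [1,-12,-4.5,1.4,0,0,0],
    [1,-28,-10,1.5,0,0,0],
    [1,-43,-16,0,0,0,0],
    [1,-58.5,-22,-3,0,0,0],
    [1,-73.5,-27.5,-8,0,0,0],
    [1,-88,-32.5,-14.5,0,0,0],
    [1,-102,-38,-22,0,0,0],
    [1,-115,-42.5,-31.5,0,0,0],
    [1,-127,-47,-42,0,0,0],
    [1,-138,-51,-54,0,0,0]
  ]
}}

```text
clock: 54.75
position: [0.4237, 0.1953, 0.2139]
ee_rot: [0.571, 0.821, 0.0, 0.001]
ft_force: [8.3, 6.8, -8.2]
grip_width: 0.14
grasp_force: 63.3
```

{"op": "step_arm", "data": {
  "moves": [
    [1,-5,-2,-6.5,0,0,0],
    [1,-10,-3.5,-13,0,0,0],
    [1,-14,-5,-20,0,0,0],
    [1,-18,-7,-27,0,0,0],
    [1,-22,-8,-34,0,0,0],
    [1,-25.5,-9.5,-42,0,0,0],
    [1,-28.5,-10.5,-49,0,0,0],
    [1,-31,-11.5,-56,0,0,0],
    [1,-31,-11.5,-56,0,0,0],
    [1,-31,-11.5,-56,0,0,0]
  ]
}}

```text
clock: 55.75
position: [0.3932, 0.1838, 0.1575]
ee_rot: [0.571, 0.821, -0.0, 0.001]
ft_force: [6.5, 0.5, -3.5]
grip_width: 0.138
grasp_force: 64.2
```

```bash
python3 - <<'E'
from bar import *
st(); P=manip.get_obs()['position']+[0,0,.019]; d=P-np.r_[H,.122]; u=d[:2]@TX; print('tilt',np.arctan2(.054,-.158)-np.arctan2(d[2],u),np.hypot(u,d[2]))
E
```

```text
55.75 [0.3932 0.1838 0.1575] [ 5.712e-01  8.208e-01 -1.000e-04  7.000e-04] [-0.798 -0.044  0.25   2.046  0.013  1.138 -0.199] [ 6.5  0.5 -3.5] 0.13784974099521946 64.16066408157349
tilt 0.005218165027205401 0.16591429448451114
```

Tray down. Release, rise, move clear, and verify.

{"op": "step_arm", "data": {
  "moves": [
    [0.45,0,0,0,0,0,0],
    [0.45,0,0,0,0,0,0],
    [0.45,0,0,0,0,0,0],
    [0.45,0,0,0,0,0,0],
    [0.45,0,0,15,0,0,0],
    [0.45,0,0,50,0,0,0],
    [0.45,0,0,100,0,0,0],
    [0.45,0,0,150,0,0,0],
    [0.45,0,0,150,0,0,0]
  ]
}}

```text
clock: 56.65
position: [0.3947, 0.1852, 0.3142]
ee_rot: [0.571, 0.821, 0.004, 0.002]
ft_force: [-0.4, -0.7, -0.6]
grip_width: 0.553
grasp_force: 0.0
```

{"op": "step_arm", "data": {
  "moves": [
    [0.45,80,-200,0,0,0,0],
    [0.45,80,-200,0,0,0,0],
    [0.45,80,-200,0,0,0,0],
    [0.45,80,-200,0,0,0,0],
    [0.45,80,-200,0,0,0,0],
    [0.45,80,-200,0,0,0,0],
    [0.45,80,-200,0,0,0,0]
  ]
}}

```text
clock: 57.35
position: [0.4725, -0.0153, 0.3075]
ee_rot: [0.571, 0.821, -0.0, -0.0]
ft_force: [0.0, 1.5, 0.1]
grip_width: 0.545
grasp_force: 0.0
```

```bash
python3 - <<'E'
from fit import *
st(); c=snap('top','end'); cv2.imwrite('pics/endb.png',cv2.resize(c['image'],(800,600),interpolation=cv2.INTER_CUBIC))
for m in blobs(c): r=fit(c,m,.023); print(np.round(r[:4],3),np.round(r[4]),r[5])
E
```

```text
57.35 [ 0.4725 -0.0153  0.3075] [ 5.71e-01  8.21e-01 -4.00e-04 -1.00e-04] [-0.619 -0.074  0.531  1.745  0.038  1.461  0.262] [0.  1.5 0.1] 0.5454042084845786 0.0
[0.701 0.215 0.436 0.7  ] [167. 132.] 205
[0.684 0.265 0.379 0.83 ] [149. 139.] 254
[0.665 0.314 0.381 0.809] [132. 146.] 255
[0.642 0.363 0.428 0.781] [114. 154.] 253
```

View pics/endb.png

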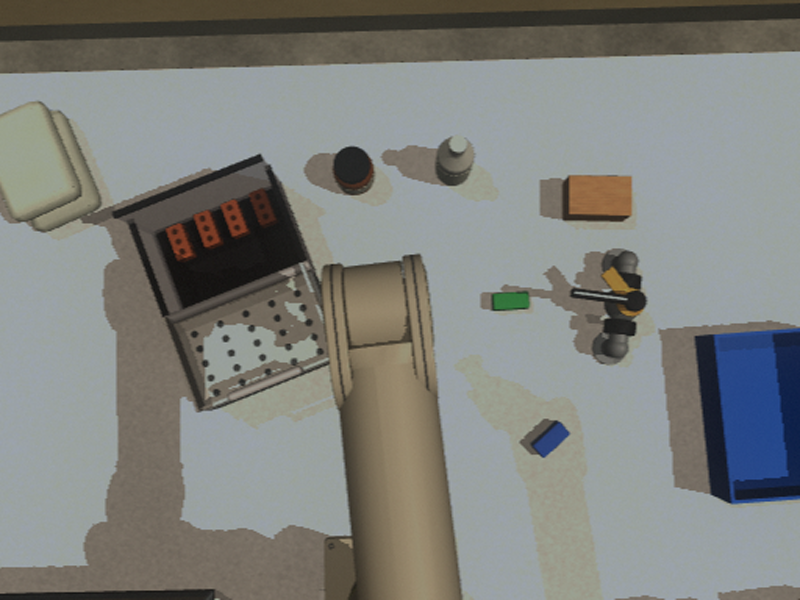

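The final view shows all four blocks in the chamber, at (178,242), (207,229), (235,217) and (263,207). The tray is empty and down, the lever is shut, and the bottle, jar and carton have not moved. Handing in.

```bash
python3 -c "
from workcell import manip
print(manip.hand_in())"
```

```text
the job is handed in; nothing more can be done
None
```

The job is done and handed in: all four blocks were rinsed with the valve open on the mark for over 3 s, the valve was shut to its stop, the blocks were tipped into the chamber, the tray is back down flat, and the bottle, jar and carton look unmoved.

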